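# Charge the bench glaze mill and close its hatch

## Task

Charge the glaze mill: put every large grinding cylinder standing on the bench through the open hatch, and tip the counting tray over the hatch so that just its front row of rods rolls off into the drum, then set the tray back down level on the bench with all its other rods still in it. Then close the mill: with the cover tilted, hook its plain edge under the keeper lip and lower the tab side until the cover lies flat in the hatch, and swing the latch bar closed over the tab until it rests in its catch. Leave the trimming tool and the wooden rib where they lie.

Things in the scene. Friction and masses are not known exactly. Their poses are not given: they have to be found in the camera images.
- hatch (a point): Centre of the hatch opening (110 mm x by 170 mm y) on top of a bench mill: a grey drum along y, 190 x 260 mm, green motor at its +y end, -x next to the robot. Point in the plane of the flat rim (out to x = +-73 mm), 220 mm above the bench, z up; empty drum with lifter ridges along it, floor 200 mm below. A bracket at rim height reaches x = 120 mm and carries the latch.
- keeper_edge (a point): Keeper on the hatch's -x rim: a steel lip 5 mm thick, 120 mm long in y, overhanging from an upright web (inner face at hatch x = -74 mm) to x = -54 mm. Free gap of 14 mm between rim and lip. The point: middle of the lip's lower +x edge; axes as the hatch.
- latch (a joint): Latch: flat steel bar 125 x 16 x 7 mm swinging level on an upright pin. 0 = closed (bar along hatch -y over the cover's tab, tip in its catch, at its stop); positive = open (pi/2: along hatch +x), up to 2.2 rad. Stays where left, moves at about 1 N on the knob. Passes 2 mm above the tab of a cover lying flat; a cover not down blocks it.
- latch_knob (a point): Black upright knob on the latch bar, 18 mm diameter, 30 mm tall, 70 mm from the axis of the latch's pin, which stands at hatch x = 92, y = 60 mm. The point is on its axis at mid height: knob top 15 mm above, bar's top face 15 mm below.
- cover: Hatch cover: aluminium plate 140 (x) x 190 (y) x 6 mm on a black gasket pad 96 x 156 x 5 mm that drops into the opening; a tab 30 mm wide reaches x = 108 mm. 0.35 kg. Origin: centre of the pad's underside. Fitted: axes as the hatch, origin 5 mm below the rim. Lip and pad keep it from going in flat: plain -x edge under the lip with the tab side raised (0.25 rad suits), then lower.
- cover_handle (a point): Middle of the cover's handle, 44 mm above the cover's origin: a black bar along the cover's y, 92 mm long, 13 mm thick (x), 14 mm high, on legs 12 mm wide at y = +-40 mm, 26 mm clear above the plate.
- cover_tongue (a point): Middle of the lower edge of the cover's plain -x side: x = -70 mm, z = 5 mm in the cover's frame.
- tray: Wooden counting tray 106 (x) x 148 (y) mm, floor 4 mm; with rods up to 0.77 kg. Origin: centre of underside. Three grooves along y at x = -34 (front), 0, 34 mm, parted by 7 mm ridges; rear wall 26 mm, side walls 22 mm. Tipped front-down, the front row rolls off at about 0.5 rad, the others only at about 1 rad.
- tray_handle (a point): Grip point on the tray's handle, 66 mm above the tray's underside, at its centre: an upright board 12 mm thick (y), 50 mm long (x), reaching 16 mm above and 16 mm below this point; below, it runs on as the lane divider. Rods reach up to 32 mm above the underside.
- tray_lip (a point): Middle of the tray's front edge (x = -53 mm, z = 4 mm in the tray's frame), with a low raised lip 1.7 mm high; the front row rolls off over it towards the tray's -x.
- front1: White ceramic grinding rod with domed ends, 28 mm diameter, 60 mm long, in the +y lane of the tray's front groove. Origin: its centre; y along its length.
- front2: White ceramic grinding rod with domed ends, 28 mm diameter, 60 mm long, in the -y lane of the tray's front groove. Origin: its centre; y along its length.
- back1: The same kind of rod, in the +y lane of the tray's middle groove; may be absent (some of back1 to back4 are).
- back2: The same kind of rod, in the -y lane of the tray's middle groove; may be absent (some of back1 to back4 are).
- back3: The same kind of rod, in the +y lane of the tray's rear groove; may be absent (some of back1 to back4 are).
- back4: The same kind of rod, in the -y lane of the tray's rear groove; may be absent (some of back1 to back4 are).
- big1: Large white ceramic grinding cylinder, 40 mm diameter, 60 mm tall, standing on the bench, about 0.18 kg. Origin: centre of its base; z along its axis. May be absent (2 to 4 of big1 to big4 are there).
- big2: Large white ceramic grinding cylinder, 40 mm diameter, 60 mm tall, standing on the bench, about 0.18 kg. Origin: centre of its base; z along its axis. May be absent (2 to 4 of big1 to big4 are there).
- big3: Large white ceramic grinding cylinder, 40 mm diameter, 60 mm tall, standing on the bench, about 0.18 kg. Origin: centre of its base; z along its axis. May be absent (2 to 4 of big1 to big4 are there).
- big4: Large white ceramic grinding cylinder, 40 mm diameter, 60 mm tall, standing on the bench, about 0.18 kg. Origin: centre of its base; z along its axis. May be absent (2 to 4 of big1 to big4 are there).
- loop_tool: Bystander: wooden-handled trimming loop tool, 190 mm long, 15 mm thick. Origin: underside.
- rib: Bystander: flat dark wooden potter's rib, 55 x 110 x 8 mm. Origin: underside.

How it is judged:
On the way, in this order (a step that is already met when the one before it is completed fails the run):
1. the front row has been tipped off: both front rods are in the drum while the tray is still tilted in the air, the other rods still in it (x of front1 in the frame of hatch between -0.1 and 0.1 m and y of front1 in the frame of hatch between -0.125 and 0.125 m and z of front1 in the frame of hatch between -0.22 and -0.012 m and x of front2 in the frame of hatch between -0.1 and 0.1 m and y of front2 in the frame of hatch between -0.125 and 0.125 m and z of front2 in the frame of hatch between -0.22 and -0.012 m and x of back1 in the frame of tray between -0.055 and 0.055 m and y of back1 in the frame of tray between -0.075 and 0.075 m and z of back1 in the frame of tray between 0 and 0.04 m and x of back2 in the frame of tray between -0.055 and 0.055 m and y of back2 in the frame of tray between -0.075 and 0.075 m and z of back2 in the frame of tray between 0 and 0.04 m and x of back3 in the frame of tray between -0.055 and 0.055 m and y of back3 in the frame of tray between -0.075 and 0.075 m and z of back3 in the frame of tray between 0 and 0.04 m and x of back4 in the frame of tray between -0.055 and 0.055 m and y of back4 in the frame of tray between -0.075 and 0.075 m and z of back4 in the frame of tray between 0 and 0.04 m and angle between tray's own z axis and vertical above 0.25 rad and height (world z) of tray above 0.1 m), for 0.05 s.
2. with the whole charge in the drum and the tray back on the bench, the tilted cover's plain edge is under the keeper lip (x of big1 in the frame of hatch between -0.1 and 0.1 m and y of big1 in the frame of hatch between -0.125 and 0.125 m and z of big1 in the frame of hatch between -0.22 and -0.012 m and x of big2 in the frame of hatch between -0.1 and 0.1 m and y of big2 in the frame of hatch between -0.125 and 0.125 m and z of big2 in the frame of hatch between -0.22 and -0.012 m and x of big3 in the frame of hatch between -0.1 and 0.1 m and y of big3 in the frame of hatch between -0.125 and 0.125 m and z of big3 in the frame of hatch between -0.22 and -0.012 m and x of big4 in the frame of hatch between -0.1 and 0.1 m and y of big4 in the frame of hatch between -0.125 and 0.125 m and z of big4 in the frame of hatch between -0.22 and -0.012 m and x of front1 in the frame of hatch between -0.1 and 0.1 m and y of front1 in the frame of hatch between -0.125 and 0.125 m and z of front1 in the frame of hatch between -0.22 and -0.012 m and x of front2 in the frame of hatch between -0.1 and 0.1 m and y of front2 in the frame of hatch between -0.125 and 0.125 m and z of front2 in the frame of hatch between -0.22 and -0.012 m and x of back1 in the frame of tray between -0.055 and 0.055 m and y of back1 in the frame of tray between -0.075 and 0.075 m and z of back1 in the frame of tray between 0 and 0.04 m and x of back2 in the frame of tray between -0.055 and 0.055 m and y of back2 in the frame of tray between -0.075 and 0.075 m and z of back2 in the frame of tray between 0 and 0.04 m and x of back3 in the frame of tray between -0.055 and 0.055 m and y of back3 in the frame of tray between -0.075 and 0.075 m and z of back3 in the frame of tray between 0 and 0.04 m and x of back4 in the frame of tray between -0.055 and 0.055 m and y of back4 in the frame of tray between -0.075 and 0.075 m and z of back4 in the frame of tray between 0 and 0.04 m and angle between tray's own z axis and vertical below 0.05 rad and height (world z) of tray between -0.006 and 0.006 m and x of cover_tongue in the frame of hatch between -0.085 and -0.056 m and y of cover_tongue in the frame of hatch between -0.03 and 0.03 m and z of cover_tongue in the frame of hatch between -0.004 and 0.012 m and angle between the z axis of cover and the z axis of hatch, either way round above 0.06 rad), for 0.05 s.
3. the cover lies flat in the hatch (x of big1 in the frame of hatch between -0.1 and 0.1 m and y of big1 in the frame of hatch between -0.125 and 0.125 m and z of big1 in the frame of hatch between -0.22 and -0.012 m and x of big2 in the frame of hatch between -0.1 and 0.1 m and y of big2 in the frame of hatch between -0.125 and 0.125 m and z of big2 in the frame of hatch between -0.22 and -0.012 m and x of big3 in the frame of hatch between -0.1 and 0.1 m and y of big3 in the frame of hatch between -0.125 and 0.125 m and z of big3 in the frame of hatch between -0.22 and -0.012 m and x of big4 in the frame of hatch between -0.1 and 0.1 m and y of big4 in the frame of hatch between -0.125 and 0.125 m and z of big4 in the frame of hatch between -0.22 and -0.012 m and x of front1 in the frame of hatch between -0.1 and 0.1 m and y of front1 in the frame of hatch between -0.125 and 0.125 m and z of front1 in the frame of hatch between -0.22 and -0.012 m and x of front2 in the frame of hatch between -0.1 and 0.1 m and y of front2 in the frame of hatch between -0.125 and 0.125 m and z of front2 in the frame of hatch between -0.22 and -0.012 m and x of cover in the frame of hatch between -0.012 and 0.012 m and y of cover in the frame of hatch between -0.012 and 0.012 m and z of cover in the frame of hatch between -0.008 and -0.0025 m and angle between the z axis of cover and the z axis of hatch, either way round below 0.03 rad and angle between the x axis of cover and the x axis of hatch, either way round below 0.12 rad and x of cover_tongue in the frame of hatch below -0.054 m), for 0.2 s.
4. the latch is swung closed over the tab (x of cover in the frame of hatch between -0.012 and 0.012 m and y of cover in the frame of hatch between -0.012 and 0.012 m and z of cover in the frame of hatch between -0.008 and -0.0025 m and angle between the z axis of cover and the z axis of hatch, either way round below 0.03 rad and angle between the x axis of cover and the x axis of hatch, either way round below 0.12 rad and x of cover_tongue in the frame of hatch below -0.054 m and value of joint latch below 0.09 rad), for 0.2 s.
At the end, for the whole second after the job is handed in: All large cylinders and both front rods in the drum; tray level (3 deg) on the bench, all other rods in it; cover flat in the hatch (12 mm of centre, 2.5 mm of height, 2 deg), plain edge under the keeper lip; latch within 0.09 rad of closed; cover and tray at rest (all of step 4 and x of big1 in the frame of hatch between -0.1 and 0.1 m and y of big1 in the frame of hatch between -0.125 and 0.125 m and z of big1 in the frame of hatch between -0.22 and -0.012 m and x of big2 in the frame of hatch between -0.1 and 0.1 m and y of big2 in the frame of hatch between -0.125 and 0.125 m and z of big2 in the frame of hatch between -0.22 and -0.012 m and x of big3 in the frame of hatch between -0.1 and 0.1 m and y of big3 in the frame of hatch between -0.125 and 0.125 m and z of big3 in the frame of hatch between -0.22 and -0.012 m and x of big4 in the frame of hatch between -0.1 and 0.1 m and y of big4 in the frame of hatch between -0.125 and 0.125 m and z of big4 in the frame of hatch between -0.22 and -0.012 m and x of front1 in the frame of hatch between -0.1 and 0.1 m and y of front1 in the frame of hatch between -0.125 and 0.125 m and z of front1 in the frame of hatch between -0.22 and -0.012 m and x of front2 in the frame of hatch between -0.1 and 0.1 m and y of front2 in the frame of hatch between -0.125 and 0.125 m and z of front2 in the frame of hatch between -0.22 and -0.012 m and x of back1 in the frame of tray between -0.055 and 0.055 m and y of back1 in the frame of tray between -0.075 and 0.075 m and z of back1 in the frame of tray between 0 and 0.04 m and x of back2 in the frame of tray between -0.055 and 0.055 m and y of back2 in the frame of tray between -0.075 and 0.075 m and z of back2 in the frame of tray between 0 and 0.04 m and x of back3 in the frame of tray between -0.055 and 0.055 m and y of back3 in the frame of tray between -0.075 and 0.075 m and z of back3 in the frame of tray between 0 and 0.04 m and x of back4 in the frame of tray between -0.055 and 0.055 m and y of back4 in the frame of tray between -0.075 and 0.075 m and z of back4 in the frame of tray between 0 and 0.04 m and angle between tray's own z axis and vertical below 0.05 rad and height (world z) of tray between -0.006 and 0.006 m and linear speed of each of cover, tray below 0.02 m/s); the robot touches nothing.
It fails at once if the loop tool is shoved more than 3 cm (distance of loop_tool from where it was at the start of the episode above 0.03 m).
It fails at once if the rib is shoved more than 3 cm (distance of rib from where it was at the start of the episode above 0.03 m).
Of big1, big2, big3, big4 only 2 to 4 are there at a start; the rules pass over those that are not, and their reading is None.
Of back1, back2, back3, back4 only 2 to 4 are there at a start; the rules pass over those that are not, and their reading is None.
At some moment in a run one of big1, big2, big3, big4, cover may be knocked a few centimetres aside while the robot is not near it.
It also fails if it takes over 210 s, if anything falls off the work surface, if the arm or the gripper's body presses on something with over 40 N, if the wrist force passes 120 N, or if a joint passes its speed limit or range.

## Robot

A 6-joint arm with a two-finger parallel gripper is mounted at the origin on the work surface. World frame = base frame: x ahead of the robot, y to its left, z up, the work surface at z = 0. Lengths are in m, angles in rad, forces in N, time in s.
With the tool pointing down it reaches from about 0.425 to 0.95 m from the base axis. Payload 14.7 kg.
Tool frame: the origin (TCP) lies midway between the tips of the shut fingers; the grasp point (between the pads) lies 19 mm behind it; z points along the fingers, y is the direction in which the jaws open and shut (so a half turn about z gives the same grasp; the last joint's range is limited). The gripper opens to 85 mm and grips with 20 to 120 N. Pads are 22 mm wide; open, the fingers measure 114 mm over their backs; the gripper's body (76 mm by 85 mm) begins 54 mm behind the grasp point. The pads swing forward as they close: fully open they stand 13 mm farther back than shut.
Start: joints at [-1.353, 0.48, 1.596, -0, 1.065, -0.047], TCP at [0.17, -0.627, 0.231] pointing down, gripper open.
Joint ranges: [-2.75, 2.75], [-0.82, 2.05], [0.23, 2.67], [-1.56, 4.7], [0.09, 2.69], [-2.92, 2.92]. Speed limits (rad/s): [1.89, 1.89, 2.39, 3.01, 3.01, 3.01].

## Interface

Orientations are given as a unit quaternion [x, y, z, w].
In Python, from bench import arm gives the robot as it stands.
- The arm moves only by the tool carry_out, never from a script. Its arguments are lists of equal length, an entry for each row: "jaw": the opening, from -1 (shut) to 1 (fully open), so that 0 is half open; "travel": the shift along the world's x, y, z in cm, a list of three; "twist": the turn, a rotation vector about the world's x, y, z in degrees, a list of three. In form: {"jaw": [jaw, ...], "travel": [[tx, ty, tz], ...], "twist": [[wx, wy, wz], ...]}. A call has 1 to 10 rows; each row shifts and turns the commanded pose from where the row before left it; what a row does not reach is not made up. A row lasts 1/8 s, in which the tool goes at most 62.5 mm and 10.7 degrees, less where a joint would pass 70% of its speed; a pose out of reach is approached as far as the arm can. A call with a gripper value outside its range is refused whole. The fingers move at their own pace and stop on an object; "squeeze" is the grip in N (left out, the last holds). Time passes only in rows, so rows that do not move let the fingers close. It gives the time, the measured TCP pose, the force and the opening at its end, in the units of the state.
- arm.read_state(): the state, without advancing time (a new reading comes with each control period).
- arm.get_image(name): name is "scene" or "side" or "wrist"; returns a dict with "image" (400x640x3 uint8, red, green, blue), "K" (3x3 intrinsics, pixels), "eye" and "orientation" of the camera in the world. Camera axes: x right, y down, z forward; pixel columns grow to the right and rows downward; lengths in m; the calibration is good to about 2 mm. A picture is of the moment at which its call begins. There is no depth.
- arm.finish_job(): hands the job in, once; it reports no verdict.
Trained networks look in the newest picture that a camera, given by its name, has taken for a name from the list of things; names that differ only in an ending like _2 or _b are one class to them, and where a whole thing is asked for, a point or a joint stands for the part that bears it (a point fixed in the world has none). Each returns a list of dicts, best first, with "p" (0 to 1); they miss things now and then, are a little off and sometimes report something else, mostly with a low value. They report only what shows in the picture. A call takes as long as a camera call.
- arm.spot_in(target, camera): "location" ([x, y, z] in m, in world coordinates, good to about 4 mm: the middle of the surface that is visible of it).
- arm.outline_of(target, camera): "pixels" (400x640 bool, what is visible of it).
The state is a dict: "clock": time; "joints": joint angles; "joint_velocities": joint speeds; "tau": joint torques, N m; "tool_pos": TCP position; "orientation": TCP orientation; "wrist_force": force on the tool from outside, world axes, zero at the start; "ft_torque": the same for the moment, N m; "opening": finger opening in m.
Only numpy, scipy, OpenCV 4.12 (cv2) and the standard library are available. Lean on these libraries where they do the work, as an engineer would, in place of code of your own. Each camera call takes 0.05 s, during which the arm holds its last target. There are 200 camera calls.

## Working session

There is one attempt and no reset: what is moved stays moved. The work goes in short steps, Python scripts to look and compute and a tool call to move; the robot and the scene stay as the last step left them, time stands still between calls to the robot, and variables do not carry over. Pictures are saved under pics/ and viewed, about 12 in all and at most 16, crops included, and the job is handed in when it is done.

Besides the shell and the picture viewer there is one more tool, called after ">>>" by a JSON object that holds its "method" and its "body". carry_out: Moves the arm, as the interface text tells. Its arguments: {"type":"object","properties":{"jaw":{"type":"array"},"travel":{"type":"array"},"twist":{"type":"array"},"squeeze":{"type":"number"}},"required":["jaw","travel","twist"]}

```bash
ls; mkdir -p pics; cat > h.py <<'E'
from bench import arm
import numpy as np, cv2
from scipy.spatial.transform import Rotation as R
def snap(c,fn=None):
    d=arm.get_image(c)
    if fn: cv2.imwrite('pics/'+fn,cv2.cvtColor(d['image'],cv2.COLOR_RGB2BGR))
    return d
def onplane(d,px,z):
    Rm=np.array(d['orientation']); Rm=R.from_quat(Rm).as_matrix() if Rm.size==4 else Rm
    v=Rm@np.linalg.inv(d['K'])@np.array([px[0],px[1],1.]); e=np.array(d['eye'])
    return e+v*(z-e[2])/v[2]
def proj(d,p):
    Rm=np.array(d['orientation']); Rm=R.from_quat(Rm).as_matrix() if Rm.size==4 else Rm
    q=d['K']@(Rm.T@(np.array(p)-d['eye'])); return q[:2]/q[2]
def spots(names,cam,pmin=0.3):
    for n in names:
        print(cam,n,[(round(s['p'],2),np.round(s['location'],3).tolist()) for s in arm.spot_in(n,cam) if s['p']>=pmin])
def st():
    s=arm.read_state(); print(s['clock'],np.round(s['tool_pos'],4),np.round(R.from_quat(s['orientation']).as_matrix(),3).tolist(),np.round(s['wrist_force'],1),s['opening'],np.round(s['joints'],2))
E
python3 - <<'E'
from h import *
for c in ['scene','side']:
    d=snap(c,c+'0.png'); print(c,np.round(d['eye'],3),d['orientation'])
    spots(['hatch','keeper_edge','latch','latch_knob','cover','cover_handle','cover_tongue','tray','tray_handle','tray_lip','front1','back1','big1','loop_tool','rib'],c)
st()
E
```

```text
pics
scene [1.604 0.233 0.911] [ 0.51906236  0.71856674 -0.37029234 -0.27770433]
scene hatch [(0.64, [0.524, 0.238, 0.144])]
scene keeper_edge []
scene latch [(0.76, [0.629, 0.257, 0.237])]
scene latch_knob [(0.79, [0.634, 0.257, 0.241]), (0.54, [0.632, -0.161, 0.029])]
scene cover [(0.76, [0.467, -0.308, 0.007])]
scene cover_handle [(0.55, [0.466, -0.309, 0.012])]
scene cover_tongue [(0.98, [0.465, -0.308, 0.012])]
scene tray [(0.62, [0.634, -0.126, 0.02]), (0.6, [0.524, 0.241, 0.145]), (0.53, [0.603, -0.168, 0.029])]
scene tray_handle [(0.91, [0.633, -0.122, 0.021])]
scene tray_lip [(0.94, [0.636, -0.122, 0.024]), (0.55, [0.724, -0.303, 0.009])]
scene front1 [(0.67, [0.561, -0.09, 0.026])]
scene back1 [(0.62, [0.623, -0.084, 0.027]), (0.37, [0.583, -0.511, 0.013])]
scene big1 [(0.65, [0.62, -0.272, 0.042]), (0.61, [0.447, -0.047, 0.039]), (0.52, [0.622, -0.348, 0.039]), (0.39, [0.632, 0.254, 0.241])]
scene loop_tool [(0.6, [0.581, -0.511, 0.016])]
scene rib [(0.84, [0.721, -0.302, 0.011]), (0.4, [0.468, -0.31, 0.012])]
side [0.338 0.522 0.925] [-0.15729019  0.9269009  -0.33691407  
[... 384 characters left out ...]
61, [0.589, -0.124, 0.021])]
side tray_handle [(0.73, [0.59, -0.121, 0.025])]
side tray_lip [(0.84, [0.588, -0.125, 0.025]), (0.74, [0.602, -0.265, 0.048])]
side front1 [(0.72, [0.547, -0.093, 0.029]), (0.54, [0.557, -0.167, 0.034])]
side back1 [(0.5, [0.625, -0.167, 0.034]), (0.47, [0.62, -0.081, 0.03]), (0.41, [0.452, -0.307, 0.012])]
side big1 [(0.7, [0.605, -0.269, 0.048]), (0.68, [0.428, -0.05, 0.06]), (0.54, [0.603, -0.336, 0.047])]
side loop_tool [(0.58, [0.568, -0.51, 0.014])]
side rib [(0.8, [0.718, -0.296, 0.013])]
1.6 [ 0.1701 -0.6273  0.2313] [[0.965, 0.262, -0.0], [0.262, -0.965, 0.0], [-0.0, -0.0, -1.0]] [-1.  -0.  -0.3] 0.08537580743144572 [-1.35  0.48  1.6  -0.    1.07 -0.05]
```

View pics/scene0.png

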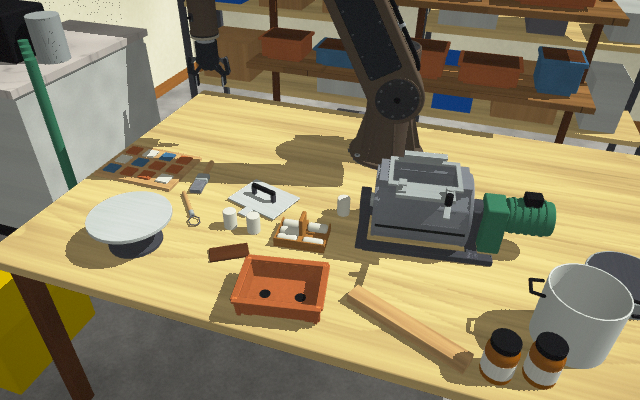

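View pics/side0.png

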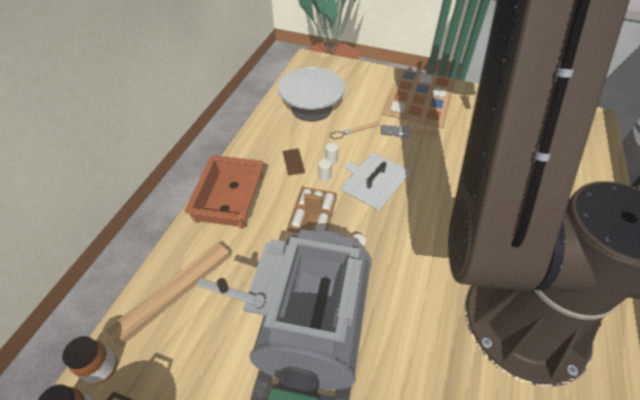

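>>> {"method": "carry_out", "body": {"jaw": [1, 1, 1, 1, 1, 1, 1, 1, 1, 1], "travel": [[4, 4, 3], [4, 4, 3], [4, 4, 3], [4, 4, 3], [4, 4, 3], [4, 4, 1], [4, 4, 0], [4, 4, 0], [4, 4, 0], [0, 0, 0]], "twist": [[0, 0, -3], [0, 0, -3], [0, 0, -3], [0, 0, -3], [0, 0, -3], [0, 0, 0], [0, 0, 0], [0, 0, 0], [0, 0, 0], [0, 0, 0]]}}

```text
clock: 2.85
tool_pos: [0.5276, -0.2692, 0.3875]
orientation: [1.0, 0.004, 0.0, -0.0]
wrist_force: [-0.7, -0.6, 0.6]
opening: 0.0857
```

```bash
python3 - <<'E'
from h import *
st()
d=snap('wrist','w1.png'); print(d['eye'],R.from_quat(d['orientation']).as_matrix().round(3))
spots(['cover','cover_handle','cover_tongue','tray','tray_handle','tray_lip','front1','back1','big1','loop_tool','rib'],'wrist')
E
```

```text
2.85 [ 0.5276 -0.2692  0.3875] [[1.0, 0.007, 0.0], [0.007, -1.0, 0.001], [0.0, -0.001, -1.0]] [-0.7 -0.6  0.6] 0.08565739621715338 [-0.52  0.28  1.52  0.    1.34  1.04]
[ 0.60964203 -0.26911175  0.52978278] [[ 0.008 -0.948 -0.319]
 [-1.    -0.008 -0.002]
 [-0.     0.319 -0.948]]
wrist cover [(0.81, [0.459, -0.314, 0.015])]
wrist cover_handle [(0.95, [0.462, -0.315, 0.007])]
wrist cover_tongue [(0.79, [0.462, -0.315, 0.009])]
wrist tray [(0.8, [0.592, -0.132, 0.019])]
wrist tray_handle [(0.94, [0.592, -0.128, 0.017])]
wrist tray_lip [(0.83, [0.592, -0.134, 0.022])]
wrist front1 [(0.66, [0.561, -0.174, 0.027]), (0.58, [0.55, -0.096, 0.028])]
wrist back1 [(0.72, [0.62, -0.089, 0.027]), (0.69, [0.628, -0.17, 0.035]), (0.63, [0.599, -0.17, 0.027])]
wrist big1 [(0.93, [0.61, -0.352, 0.061]), (0.75, [0.441, -0.058, 0.059]), (0.55, [0.607, -0.283, 0.065])]
wrist loop_tool [(0.85, [0.571, -0.514, 0.015])]
wrist rib [(0.74, [0.463, -0.313, 0.009]), (0.66, [0.714, -0.296, 0.008])]
```

View pics/w1.png

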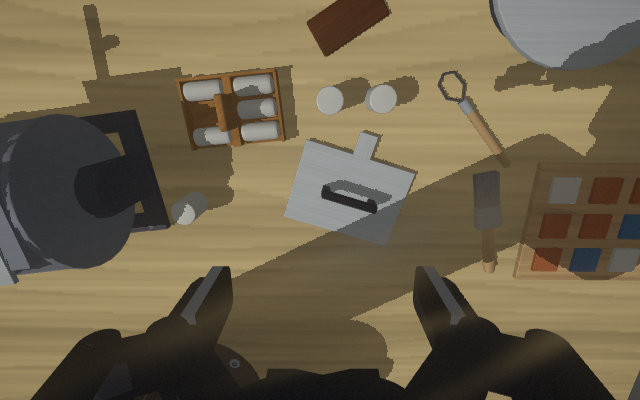

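>>> {"method": "carry_out", "body": {"jaw": [1, 1, 1, 1, 1, 1, 1, 1, 1], "travel": [[0, 5.5, 1], [0, 5.5, 1], [0, 5.5, 1], [0, 5.5, 1], [0, 5.5, 1], [0, 5.5, 1], [0, 5.5, 1], [0, 5, 1], [0, 4, 0]], "twist": [[0, 0, 0], [0, 0, 0], [0, 0, 0], [0, 0, 0], [0, 0, 0], [0, 0, 0], [0, 0, 0], [0, 0, 0], [0, 0, 0]]}}

```text
clock: 4.58
tool_pos: [0.5253, 0.2049, 0.4686]
orientation: [1.0, 0.002, 0.001, -0.0]
wrist_force: [0.6, 0.2, -0.0]
opening: 0.0858
```

```bash
python3 - <<'E'
from h import *
st()
d=snap('wrist','w2.png'); print(d['eye'],R.from_quat(d['orientation']).as_matrix().round(3))
spots(['hatch','keeper_edge','latch','latch_knob'],'wrist')
E
```

```text
4.575 [0.5253 0.2049 0.4686] [[1.0, 0.004, 0.001], [0.004, -1.0, 0.001], [0.001, -0.001, -1.0]] [ 0.6  0.2 -0. ] 0.08577414790934061 [0.32 0.2  1.43 0.   1.5  1.89]
[0.60724326 0.20476634 0.61094496] [[ 0.005 -0.948 -0.318]
 [-1.    -0.005 -0.001]
 [-0.     0.318 -0.948]]
wrist hatch [(0.82, [0.461, 0.228, 0.19]), (0.51, [0.712, -0.29, 0.005])]
wrist keeper_edge [(0.64, [0.466, 0.226, 0.19])]
wrist latch [(0.66, [0.617, 0.253, 0.234]), (0.48, [0.461, -0.309, 0.009])]
wrist latch_knob [(0.56, [0.614, 0.254, 0.233]), (0.43, [0.461, -0.309, 0.01])]
```

View pics/w2.png

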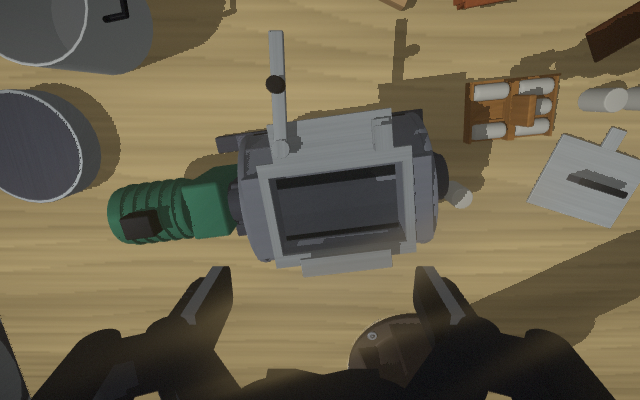

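```bash
python3 - <<'E'
import cv2
i=cv2.imread('pics/w2.png')[90:290,215:455]
cv2.imwrite('pics/w2z.png',cv2.resize(i,None,fx=3,fy=3,interpolation=cv2.INTER_CUBIC))
E
```

```text
(no output)
```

View pics/w2z.png

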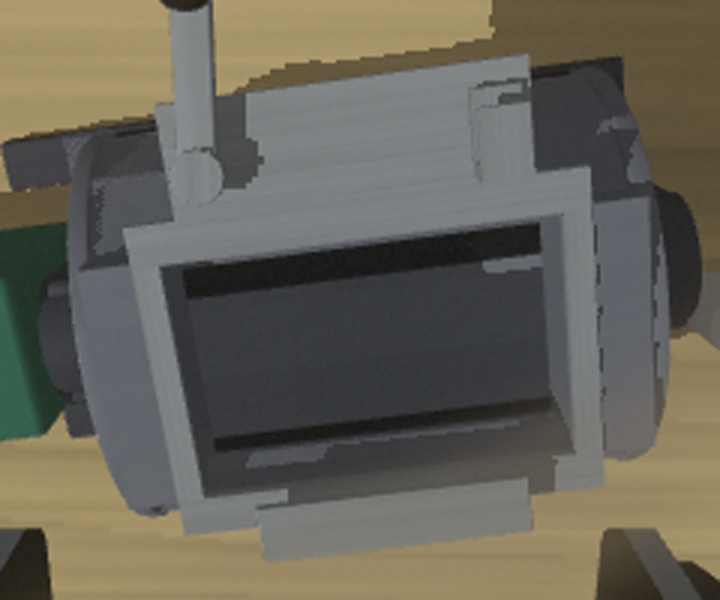

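```bash
cat > fit.py <<'E'
from h import *
from scipy.optimize import least_squares
def fit2d(model,world):
    """rigid 2D model->world, returns x,y,yaw,resid"""
    m=np.array(model,float);w=np.array(world,float)[:,:2]
    f=lambda p:((m@np.array([[np.cos(p[2]),np.sin(p[2])],[-np.sin(p[2]),np.cos(p[2])]])+p[:2])-w).ravel()
    best=min((least_squares(f,[*w.mean(0),a]) for a in np.arange(0,6.28,1)),key=lambda r:r.cost)
    return best.x,np.round(f(best.x).reshape(-1,2)*1000,1)
E
python3 - <<'E'
from fit import *
d=arm.get_image('wrist')
c=lambda l:[onplane(d,(u/3+215,v/3+90),.22) for u,v in l]
x,r=fit2d([(.055,.085),(.055,-.085),(-.055,-.085),(-.055,.085)],c([(160,268),(542,222),(575,452),(203,497)])); print('open',x,r.tolist())
o=c([(124,230),(589,168),(605,484),(185,534)])
print('outer',np.round(o,3).tolist())
# knob/pin
print('pin',onplane(d,(200/3+215,165/3+90),.236),'knob top',onplane(d,(275,85),.27))
S=R.from_euler('z',x[2]).as_matrix()
for n,p in [('lip',(-.054,0,.019)),('pin',(.092,.06,.015))]: print(n,np.array([x[0],x[1],.22])+S@p)
# items from w1 : same geometry, reuse K
import json
s=dict(K=d['K'],eye=np.array([0.60964203,-0.26911175,0.52978278]),orientation=R.from_matrix(np.linalg.qr(np.array([[0.008,-.948,-.319],[-1,-.008,-.002],[0,.319,-.948]]))[0]*-1).as_quat())
M=np.array([[0.008,-.948,-.319],[-1,-.008,-.002],[0,.319,-.948]]); u,_,v=np.linalg.svd(M); s['orientation']=R.from_matrix(u@v).as_quat()
for p in [(330,100),(381,99),(183,212)]: print('big',onplane(s,p,.06).round(4))
cc=[onplane(s,p,.011) for p in [(305,138),(416,172),(386,245),(284,217)]]
print('cover',*fit2d([(.07,.095),(.07,-.095),(-.07,-.095),(-.07,.095)],cc))
print('handle',onplane(s,(349,197),.05))
E
```

```text
open [0.46645021 0.18126506 0.14446525] [[-0.6, 3.3], [3.7, -6.0], [-0.9, 1.1], [-2.2, 1.6]]
outer [[0.525, 0.284, 0.22], [0.552, 0.094, 0.22], [0.409, 0.073, 0.22], [0.383, 0.265, 0.22]]
pin [0.55453775 0.24964862 0.236     ] knob top [0.618963  0.2498455 0.27     ]
lip [0.41301273 0.17349105 0.239     ]
pin [0.54885406 0.25388467 0.235     ]Traceback (most recent call last):
  File "<stdin>", line 13, in <module>
  File "scipy/spatial/transform/_rotation.pyx", line 1143, in scipy.spatial.transform._rotation.Rotation.from_matrix
ValueError: Non-positive determinant (left-handed or null coordinate frame) in rotation matrix 0: [[ 0.00799974  0.94775276 -0.31890548]
 [-0.999968    0.00758202 -0.00255124]
 [ 0.         -0.31891569 -0.94778309]].
```

```bash
python3 - <<'E'
from fit import *
d=arm.get_image('wrist')
s=dict(K=d['K'],eye=np.array([0.60964203,-0.26911175,0.52978278]))
M=np.array([[0.008,-.948,-.319],[-1,-.008,-.002],[0,.319,-.948]]); u,_,v=np.linalg.svd(M); s['orientation']=R.from_matrix(u@v).as_quat()
for p in [(330,100),(381,99),(183,212)]: print('big',onplane(s,p,.06).round(4))
cc=[onplane(s,p,.011) for p in [(305,138),(416,172),(386,245),(284,217)]]
print('cover',*fit2d([(.07,.095),(.07,-.095),(-.07,-.095),(-.07,.095)],cc))
print('handle',onplane(s,(349,197),.05))
i=cv2.imread('pics/w1.png')[45:175,160:420]
cv2.imwrite('pics/w1z.png',cv2.resize(i,None,fx=3,fy=3,interpolation=cv2.INTER_CUBIC))
E
```

```text
big [ 0.6063 -0.2795  0.06  ]
big [ 0.6083 -0.351   0.06  ]
big [ 0.4372 -0.0511  0.06  ]
cover [ 0.45281544 -0.31385995 -0.28281021] [[-1.  -0.9]
 [ 0.2  0.9]
 [ 0.1 -0.3]
 [ 0.7  0.3]]
handle [ 0.46092007 -0.31204222  0.05      ]
```

View pics/w1z.png

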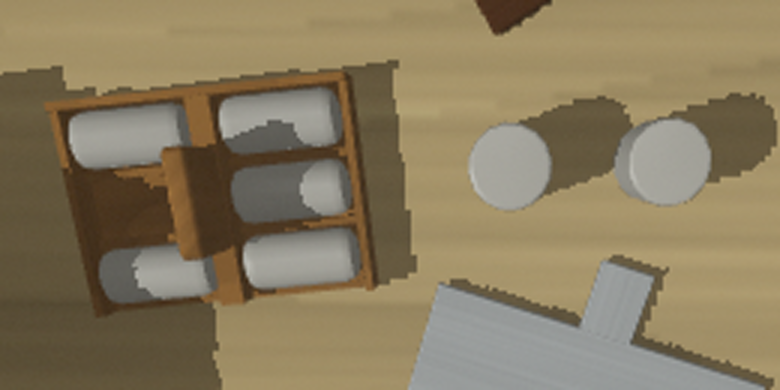

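```bash
python3 - <<'E'
from fit import *
d=arm.get_image('wrist')
s=dict(K=d['K'],eye=np.array([0.60964203,-0.26911175,0.52978278]))
M=np.array([[0.008,-.948,-.319],[-1,-.008,-.002],[0,.319,-.948]]); u,_,v=np.linalg.svd(M); s['orientation']=R.from_matrix(u@v).as_quat()
for p in [(168,228),(135,112)]: print('base',onplane(s,p,.02).round(4))
z=lambda u,v,h:onplane(s,(u/3+160,v/3+45),h)
w=[z(48,105,.026),z(346,73,.026),z(372,288,.022),z(98,314,.022)]
print('tray',*fit2d([(.053,.074),(.053,-.074),(-.053,-.074),(-.053,.074)],w))
print(d['K'])
st()
E
```

```text
base [ 0.3927 -0.0026  0.02  ]
base [0.586  0.0199 0.02  ]
tray [ 0.58837413 -0.13083635  6.38369677] [[ 1.3  0.4]
 [ 0.5  0.5]
 [-0.9 -1.1]
 [-0.9  0.2]]
[[317.88786424   0.         322.49306809]
 [  0.         317.88786424 204.42318827]
 [  0.           0.           1.        ]]
4.975 [0.5255 0.2019 0.4678] [[1.0, 0.002, 0.0], [0.002, -1.0, -0.0], [0.0, 0.0, -1.0]] [-0.1 -0.3  0.1] 0.08547216367246233 [ 0.31  0.2   1.44 -0.    1.5   1.88]
```

>>> {"method": "carry_out", "body": {"jaw": [1, 1, 1, 1, 1, 1, 1, 1, 1, 1], "travel": [[-1.5, -4.2, -2], [-1.5, -4.2, -2], [-1.5, -4.2, -2], [-1.5, -4.2, -2], [-1.5, -4.2, -2], [-1.5, -4.2, -2], [0, 0, -4], [0, 0, -5], [0, 0, -5], [0, 0, 0]], "twist": [[0, 0, -10], [0, 0, -10], [0, 0, -10], [0, 0, -10], [0, 0, -10], [0, 0, -10], [0, 0, 0], [0, 0, 0], [0, 0, 0], [0, 0, 0]]}}

```text
clock: 6.22
tool_pos: [0.433, -0.0494, 0.2057]
orientation: [0.866, -0.499, -0.003, 0.001]
wrist_force: [0.1, -0.3, 0.2]
opening: 0.0854
```

```bash
cat > big.py <<'E'
from fit import *
def look(names=('big1',),z=.06,pm=.3):
    d=snap('wrist')
    s=arm.read_state(); t=s['tool_pos']; print(s['clock'],np.round(t,4),'q',np.round(s['joints'],2))
    for n in names:
      for o in arm.outline_of(n,'wrist'):
        if o['p']<pm: continue
        m=o['pixels'].astype(np.uint8)
        v,u=np.nonzero(m)
        # top face: circle of given size fit = shift model until best overlap
        def cost(p):
            a=np.linspace(0,6.283,60); mm=np.zeros_like(m)
            top=[proj(d,(p[0]+.02*np.cos(b),p[1]+.02*np.sin(b),.06)) for b in a]
            bot=[proj(d,(p[0]+.02*np.cos(b),p[1]+.02*np.sin(b),.0)) for b in a]
            h=cv2.convexHull(np.float32(top+bot)); cv2.fillPoly(mm,[np.int32(h*16)],1,shift=4)
            return 1-(mm&m).sum()/max((mm|m).sum(),1)
        from scipy.optimize import minimize
        g=onplane(d,(u.mean(),v.mean()),.03)[:2]
        r=minimize(cost,g,method='Nelder-Mead',options=dict(initial_simplex=[g,g+[.012,0],g+[0,.012]],xatol=3e-4))
        print(n,round(o['p'],2),len(u),r.x.round(4),'iou',round(1-r.fun,2),'move cm',((r.x-t[:2])*100).round(2))
    return d
E
python3 -c "
from big import *
look()"
```

```text
6.275 [ 0.4346 -0.0495  0.2077] q [-0.18  0.22  2.09 -0.    0.84  2.43]
big1 0.67 1707 [ 0.4351 -0.0501] iou 0.93 move cm [ 0.05 -0.06]
```

>>> {"method": "carry_out", "body": {"jaw": [1, 1, 1, 1, 1, -1, -1, -1, -1, -1], "travel": [[0, 0, -5], [0, 0, -5], [0, 0, -5], [0, 0, -2.3], [0, 0, 0], [0, 0, 0], [0, 0, 0], [0, 0, 0], [0, 0, 0], [0, 0, 2]], "twist": [[0, 0, 0], [0, 0, 0], [0, 0, 0], [0, 0, 0], [0, 0, 0], [0, 0, 0], [0, 0, 0], [0, 0, 0], [0, 0, 0], [0, 0, 0]], "squeeze": 40}}

```text
clock: 7.58
tool_pos: [0.435, -0.0491, 0.0549]
orientation: [0.867, -0.499, -0.0, 0.0]
wrist_force: [0.4, -0.5, -1.9]
opening: 0.0386
```

>>> {"method": "carry_out", "body": {"jaw": [-1, -1, -1, -1, -1, -1, -1, -1, -1, -1], "travel": [[0, 0, 5.5], [0, 0, 5.5], [0, 0, 5.5], [0, 0, 5.5], [0, 0, 5.5], [0.7, 5, 0], [0.7, 6, 0], [0.7, 6, 0], [0.7, 5, 0], [0.4, 1, -3]], "twist": [[0, 0, 0], [0, 0, 0], [0, 0, 0], [0, 0, 0], [0, 0, 0], [0, 0, 0], [0, 0, 0], [0, 0, 0], [0, 0, 0], [0, 0, 0]]}}

```text
clock: 8.82
tool_pos: [0.4684, 0.1838, 0.3014]
orientation: [0.868, -0.497, 0.001, -0.002]
wrist_force: [0.6, -0.4, -2.3]
opening: 0.0386
```

>>> {"method": "carry_out", "body": {"jaw": [-1, -1, -1, 0.4, 0.4, 0.4, 0.4, 0.4], "travel": [[0, 0, -3], [0, 0, -3.5], [0, 0, 0], [0, 0, 0], [0, 0, 0], [0, 0, 0], [0, 0, 5], [0, 0, 5]], "twist": [[0, 0, 0], [0, 0, 0], [0, 0, 0], [0, 0, 0], [0, 0, 0], [0, 0, 0], [0, 0, 0], [0, 0, 0]]}}

```text
clock: 9.82
tool_pos: [0.4672, 0.1804, 0.3363]
orientation: [0.867, -0.499, -0.0, -0.0]
wrist_force: [1.8, 0.7, -0.4]
opening: 0.0598
```

>>> {"method": "carry_out", "body": {"jaw": [0.4, 0.4, 0.4, 1, 1, 1, 1, 1, 1, 1], "travel": [[1.7, -5.7, 1.5], [1.7, -5.7, 0], [1.7, -5.7, 0], [1.7, -5.7, 0], [1.8, -5.8, 0], [1.8, -5.8, -2], [1.8, -5.8, -3], [1.7, -5.8, -4], [0, 0, -5], [0, 0, 0]], "twist": [[0, 0, 0], [0, 0, 0], [0, 0, 0], [0, 0, 0], [0, 0, 0], [0, 0, 0], [0, 0, 0], [0, 0, 0], [0, 0, 0], [0, 0, 0]]}}

```text
clock: 11.08
tool_pos: [0.6001, -0.2651, 0.2149]
orientation: [0.867, -0.499, -0.004, -0.0]
wrist_force: [0.2, 1.3, 1.0]
opening: 0.0852
```

```bash
python3 -c "
from big import *
look()"
```

```text
11.125 [ 0.6016 -0.2653  0.2177] q [-0.46  0.5   1.59  0.    1.05  2.15]
big1 0.77 1698 [ 0.6093 -0.3535] iou 0.92 move cm [ 0.77 -8.82]
big1 0.69 1573 [ 0.6066 -0.2798] iou 0.92 move cm [ 0.5  -1.45]
```

>>> {"method": "carry_out", "body": {"jaw": [1, 1, 1, 1, 1, -1, -1, -1, -1, -1], "travel": [[0.5, -1.4, -4], [0, 0, -5], [0, 0, -5], [0, 0, -4.2], [0, 0, 0], [0, 0, 0], [0, 0, 0], [0, 0, 0], [0, 0, 0], [0, 0, 2]], "twist": [[0, 0, 0], [0, 0, 0], [0, 0, 0], [0, 0, 0], [0, 0, 0], [0, 0, 0], [0, 0, 0], [0, 0, 0], [0, 0, 0], [0, 0, 0]]}}

```text
clock: 12.42
tool_pos: [0.6067, -0.2794, 0.0565]
orientation: [0.867, -0.499, -0.001, -0.0]
wrist_force: [0.4, 0.4, -1.5]
opening: 0.0385
```

>>> {"method": "carry_out", "body": {"jaw": [-1, -1, -1, -1, -1, -1, -1, -1, -1, -1], "travel": [[0, 0, 5.5], [0, 0, 5.5], [-0.5, 1.5, 5.5], [-1.5, 4.5, 4], [-1.7, 5, 3.5], [-1.8, 5.5, 3.5], [-1.8, 5.5, 0], [-1.8, 5.5, 0], [-1.8, 5.5, 0], [-1.8, 5.5, 0]], "twist": [[0, 0, 0], [0, 0, 0], [0, 0, 0], [0, 0, 0], [0, 0, 0], [0, 0, 0], [0, 0, 0], [0, 0, 0], [0, 0, 0], [0, 0, 0]]}}

```text
clock: 13.68
tool_pos: [0.4808, 0.102, 0.3294]
orientation: [0.867, -0.499, 0.0, -0.001]
wrist_force: [-0.2, 0.6, -2.0]
opening: 0.0387
```

>>> {"method": "carry_out", "body": {"jaw": [-1, -1, -1, -1, -1, 0.4, 0.4, 0.4, 0.4, 0.4], "travel": [[-1.3, 6, 0], [0, 1.5, -2.5], [0, 0, -3.5], [0, 0, -3.7], [0, 0, 0], [0, 0, 0], [0, 0, 0], [0, 0, 0], [0, 0, 5], [0, 0, 5]], "twist": [[0, 0, 0], [0, 0, 0], [0, 0, 0], [0, 0, 0], [0, 0, 0], [0, 0, 0], [0, 0, 0], [0, 0, 0], [0, 0, 0], [0, 0, 0]]}}

```text
clock: 14.92
tool_pos: [0.4686, 0.1754, 0.3324]
orientation: [0.867, -0.499, -0.0, -0.0]
wrist_force: [0.4, -0.2, 0.1]
opening: 0.0597
```

Third cylinder at (0.609,-0.3535).

>>> {"method": "carry_out", "body": {"jaw": [0.4, 0.4, 0.4, 1, 1, 1, 1, 1, 1, 1], "travel": [[1.6, -6, 1.5], [1.6, -6, 0], [1.6, -6, 0], [1.6, -6, 0], [1.6, -6, 0], [1.6, -6, -1], [1.6, -6, -2], [1.6, -6, -4], [1.2, -4.5, -5], [0, 0, -1]], "twist": [[0, 0, 0], [0, 0, 0], [0, 0, 0], [0, 0, 0], [0, 0, 0], [0, 0, 0], [0, 0, 0], [0, 0, 0], [0, 0, 0], [0, 0, 0]]}}

```text
clock: 16.18
tool_pos: [0.6031, -0.3345, 0.2233]
orientation: [0.866, -0.5, -0.002, -0.0]
wrist_force: [-0.6, -0.3, -0.2]
opening: 0.0854
```

```bash
python3 -c "
from big import *
look()"
```

```text
16.225 [ 0.603  -0.3328  0.2237] q [-0.55  0.54  1.5   0.    1.1   2.07]
big1 0.58 1431 [ 0.6086 -0.3541] iou 0.89 move cm [ 0.56 -2.13]
```

>>> {"method": "carry_out", "body": {"jaw": [1, 1, 1, 1, 1, -1, -1, -1, -1, -1], "travel": [[0.5, -2.1, -4], [0, 0, -5], [0, 0, -5], [0, 0, -4.9], [0, 0, 0], [0, 0, 0], [0, 0, 0], [0, 0, 0], [0, 0, 0], [0, 0, 2]], "twist": [[0, 0, 0], [0, 0, 0], [0, 0, 0], [0, 0, 0], [0, 0, 0], [0, 0, 0], [0, 0, 0], [0, 0, 0], [0, 0, 0], [0, 0, 0]]}}

```text
clock: 17.52
tool_pos: [0.6088, -0.3529, 0.0584]
orientation: [0.867, -0.499, -0.001, -0.0]
wrist_force: [0.6, -0.2, -1.2]
opening: 0.0384
```

>>> {"method": "carry_out", "body": {"jaw": [-1, -1, -1, -1, -1, -1, -1, -1, -1, -1], "travel": [[0, 0, 5.5], [0, 0, 5.5], [-0.5, 2, 5.5], [-1.5, 5, 4], [-1.7, 5.8, 3.5], [-1.7, 5.8, 3.5], [-1.7, 5.8, 0], [-1.7, 5.8, 0], [-1.7, 5.8, 0], [-1.7, 5.8, 0]], "twist": [[0, 0, 0], [0, 0, 0], [0, 0, 0], [0, 0, 0], [0, 0, 0], [0, 0, 0], [0, 0, 0], [0, 0, 0], [0, 0, 0], [0, 0, 0]]}}

```text
clock: 18.77
tool_pos: [0.4906, 0.0517, 0.3251]
orientation: [0.867, -0.499, 0.001, -0.001]
wrist_force: [2.1, 0.9, -1.1]
opening: 0.0383
```

>>> {"method": "carry_out", "body": {"jaw": [-1, -1, -1, -1, -1, 0.4, 0.4, 0.4, 0.4, 0.4], "travel": [[-0.8, 5.5, 0], [-0.9, 6, 0], [0, 1, -4], [0, 0, -5.5], [0, 0, 0], [0, 0, 0], [0, 0, 0], [0, 0, 0], [0, 0, 5], [0, 0, 5]], "twist": [[0, 0, 0], [0, 0, 0], [0, 0, 0], [0, 0, 0], [0, 0, 0], [0, 0, 0], [0, 0, 0], [0, 0, 0], [0, 0, 0], [0, 0, 0]]}}

```text
clock: 20.02
tool_pos: [0.4744, 0.1749, 0.3303]
orientation: [0.867, -0.499, -0.0, -0.0]
wrist_force: [0.9, 0.6, -0.8]
opening: 0.0598
```

>>> {"method": "carry_out", "body": {"jaw": [0.4, 0.4, 0.4, 1, 1, 1, 1, 1, 1, 1], "travel": [[1.6, -4.5, 1], [1.6, -4.5, 0], [1.6, -4.5, 0], [1.6, -4.5, 0], [1.6, -4.5, 0], [1.6, -4.5, -2], [1.8, -3.6, -4], [0, 0, -4], [0, 0, 0], [0, 0, 0]], "twist": [[0, 0, 9], [0, 0, 9], [0, 0, 9], [0, 0, 9], [0, 0, 9], [0, 0, 9], [0, 0, 9], [0, 0, 3], [0, 0, 0], [0, 0, 0]]}}

```text
clock: 21.28
tool_pos: [0.5893, -0.1308, 0.2404]
orientation: [0.999, 0.054, 0.001, 0.0]
wrist_force: [1.0, -0.3, 0.8]
opening: 0.0856
```

```bash
python3 - <<'E'
from big import *
st(); d=snap('wrist','w3.png')
T=np.array([.588,-.131,0]);S=R.from_euler('z',.1005).as_matrix()
im=cv2.imread('pics/w3.png')
for p in [(.053,.074,.026),(.053,-.074,.026),(-.053,-.074,.022),(-.053,.074,.022),(.025,0,.082),(-.025,0,.082)]:
    q=proj(d,T+S@p); cv2.circle(im,(int(q[0]),int(q[1])),3,(0,0,255),1)
cv2.imwrite('pics/w3.png',im)
E
```

```text
21.275 [ 0.5893 -0.1308  0.2404] [[0.994, 0.107, 0.001], [0.107, -0.994, -0.0], [0.001, 0.0, -1.0]] [ 1.  -0.3  0.8] 0.08561894059379106 [-0.27  0.41  1.7  -0.    1.04  1.2 ]
```

View pics/w3.png

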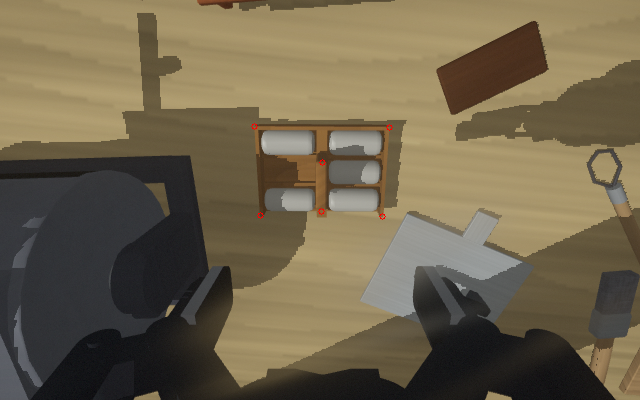

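>>> {"method": "carry_out", "body": {"jaw": [1, 1, 1, 1, 1, -1, -1, -1, -1, -1], "travel": [[0, 0, -5], [0, 0, -5], [0, 0, -5], [0, 0, -4.3], [0, 0, 0], [0, 0, 0], [0, 0, 0], [0, 0, 0], [0, 0, 0], [0, 0, 0]], "twist": [[0, 0, 0], [0, 0, 0], [0, 0, 0], [0, 0, 0], [0, 0, 0], [0, 0, 0], [0, 0, 0], [0, 0, 0], [0, 0, 0], [0, 0, 0]], "squeeze": 110}}

```text
clock: 22.58
tool_pos: [0.589, -0.1309, 0.0465]
orientation: [0.999, 0.054, 0.0, 0.0]
wrist_force: [-2.9, 1.8, 14.1]
opening: 0.0106
```

>>> {"method": "carry_out", "body": {"jaw": [-1, -1, -1, -1, -1, -1, -1, -1, -1, -1], "travel": [[0, 0, 0], [0, 0, 0], [0, 0, 1], [0, 0, 2], [0, 0, 4], [0, 0, 5], [0, 0, 5], [0, 0, 5], [0, 0, 4], [0, 0, 2]], "twist": [[0, 0, 0], [0, 0, 0], [0, 0, 0], [0, 0, 0], [0, 0, 0], [0, 0, 0], [0, 0, 0], [0, 0, 0], [0, 0, 0], [0, 0, 0]]}}

```text
clock: 23.82
tool_pos: [0.5888, -0.131, 0.3282]
orientation: [0.999, 0.054, 0.001, 0.0]
wrist_force: [-0.3, 0.8, -7.1]
opening: 0.0104
```

```bash
python3 - <<'E'
from big import *
st(); d=snap('wrist','w4.png')
s=arm.read_state(); Rt=R.from_quat(s['orientation']).as_matrix(); t=np.array(s['tool_pos'])
# nominal held tray
T=t-Rt[:,2]*.019; print('grip',T); S=Rt@np.diag([1,-1,-1]); 
im=cv2.imread('pics/w4.png')
for p in [(.053,.074,.026),(.053,-.074,.026),(-.053,-.074,.022),(-.053,.074,.022)]:
    q=proj(d,T+S@(np.array(p)-[0,0,.066])); cv2.circle(im,(int(q[0]),int(q[1])),3,(0,0,255),1)
cv2.imwrite('pics/w4.png',im)
E
```

```text
23.825 [ 0.5888 -0.131   0.3282] [[0.994, 0.108, 0.002], [0.108, -0.994, -0.001], [0.002, 0.001, -1.0]] [-0.3  0.8 -7.1] 0.0104036509819535 [-0.27  0.33  1.59 -0.    1.22  1.19]
grip [ 0.58930061 -0.13111884  0.34894541]
```

View pics/w4.png

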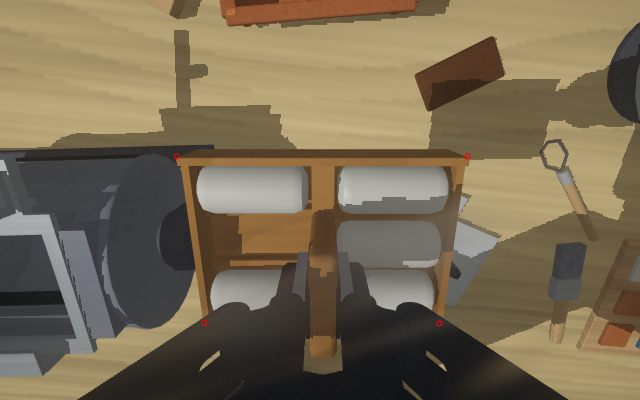

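>>> {"method": "carry_out", "body": {"jaw": [-1, -1, -1, -1, -1, -1, -1, -1, -1], "travel": [[-0.6, 2, 1], [-1.2, 4, 2], [-1.4, 5, 2], [-1.5, 5, 2], [-1.5, 5, 1], [-1.5, 5, 0.5], [-1.2, 3.5, 0.5], [-0.8, 1.9, 0], [0, 0, 0]], "twist": [[0, 0, 0], [0, 0, 0], [0, 0, 0.5], [0, 0, 0.5], [0, 0, 0.5], [0, 0, 0.5], [0, 0, 0], [0, 0, 0], [0, 0, 0]]}}

```text
clock: 25.0
tool_pos: [0.49, 0.1847, 0.4148]
orientation: [0.997, 0.073, -0.001, -0.0]
wrist_force: [-0.6, -1.0, -5.7]
opening: 0.0106
```

```bash
python3 - <<'E'
from big import *
st(); d=snap('wrist')
s=arm.read_state()
H=np.array([.467,.180,.22]); th=.142; S=R.from_euler('z',th).as_matrix()
for a in (0,.3,.65,.75):
    Tr=S@R.from_euler('y',-a).as_matrix()
    g=H+S@[.020,0,.030]-Tr@[-.053,0,.004]+Tr@[0,0,.066]
    print(a,'TCP',(g-Tr[:,2]*.019).round(4))
ax=S@[0,-1,0]; print('axis',ax)
E
```

```text
25.0 [0.49   0.1847 0.4148] [[0.989, 0.145, -0.002], [0.145, -0.989, -0.0], [-0.002, -0.0, -1.0]] [-0.6 -1.  -5.7] 0.01057436676233549 [0.3  0.16 1.61 0.   1.37 1.73]
0 TCP [0.5393 0.1903 0.293 ]
0.3 TCP [0.5243 0.1882 0.3067]
0.65 TCP [0.5028 0.1851 0.3163]
0.75 TCP [0.4962 0.1842 0.3176]
axis [ 0.14152327 -0.98993493  0.        ]
```

>>> {"method": "carry_out", "body": {"jaw": [-1, -1, -1, -1, -1, -1, -1, -1, -1], "travel": [[0.3, 0, -0.5], [0.5, 0.1, -1], [0.5, 0.1, -1.5], [0.5, 0.1, -1.5], [0.5, 0, -1.5], [0.5, 0, -1.5], [0.3, 0, -1.5], [0, 0, -1.5], [0, 0, 0]], "twist": [[0.28, -2, 0], [0.42, -3, 0], [0.42, -3, 0], [0.42, -3, 0], [0.42, -3, 0], [0.42, -3, 0], [0.28, -2, 0], [0.14, -1, 0], [0, 0, 0]]}}

```text
clock: 26.18
tool_pos: [0.5211, 0.185, 0.3088]
orientation: [0.982, 0.07, 0.173, -0.011]
wrist_force: [0.3, -0.3, -7.1]
opening: 0.0104
```

```bash
cat > tray.py <<'E'
from big import *
st(); s=arm.read_state(); Rt=R.from_quat(s['orientation']).as_matrix(); t=np.array(s['tool_pos'])
Tr=Rt@np.diag([1,-1,-1]); g=t-Rt[:,2]*.019
H=np.array([.467,.180,.22]); S=R.from_euler('z',.142).as_matrix()
print('tilt',np.arccos(Tr[2,2]).round(3),'lip in hatch mm',(S.T@(g+Tr@[-.053,0,.004-.066]-H)*1000).round(1))
E
python3 tray.py; python3 -c "
from h import *
d=snap('side','s1.png')
i=cv2.imread('pics/s1.png')[150:400,170:450]
cv2.imwrite('pics/s1.png',cv2.resize(i,None,fx=2.3,fy=2.3))"
```

```text
26.175 [0.5211 0.185  0.3088] [[0.93, 0.142, 0.338], [0.134, -0.99, 0.046], [0.341, 0.002, -0.94]] [ 0.3 -0.3 -7.1] 0.01043236079939057 [ 0.33  0.1   2.   -0.1   0.7   1.83]
tilt 0.348 lip in hatch mm [19.2 -2.8 30.3]
```

View pics/s1.png

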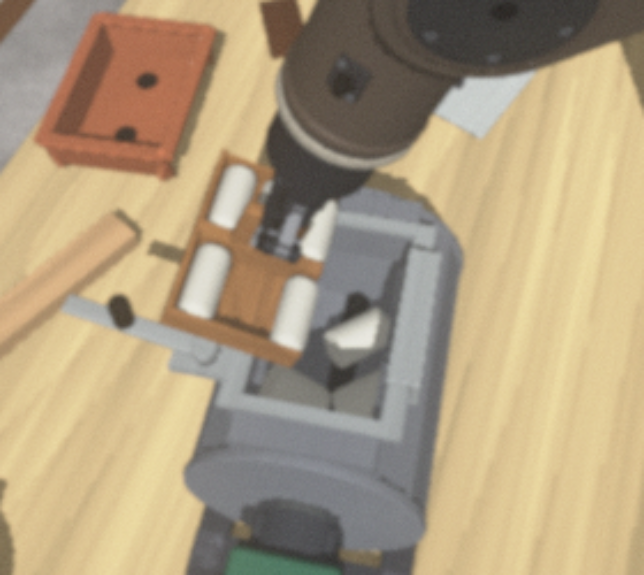

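>>> {"method": "carry_out", "body": {"jaw": [-1, -1, -1, -1, -1, -1, -1, -1, -1, -1], "travel": [[-0.23, 0, 0.1], [-0.23, 0, 0.1], [-0.23, 0, 0.1], [-0.23, 0, 0.1], [-0.23, 0, 0.1], [-0.23, 0, 0.1], [-0.2, 0, 0.1], [0, 0, 0], [0, 0, 0], [0, 0, 0]], "twist": [[0.28, -2, 0], [0.28, -2, 0], [0.28, -2, 0], [0.28, -2, 0], [0.28, -2, 0], [0.28, -2, 0], [0.28, -2, 0], [0, 0, 0], [0, 0, 0], [0, 0, 0]]}}

```text
clock: 27.48
tool_pos: [0.5073, 0.1861, 0.3179]
orientation: [0.953, 0.068, 0.294, -0.02]
wrist_force: [-0.4, -0.3, -4.5]
opening: 0.0105
```

```bash
python3 tray.py; python3 -c "
from h import *
d=snap('side','s2.png')
i=cv2.imread('pics/s2.png')[150:400,170:450]
cv2.imwrite('pics/s2.png',cv2.resize(i,None,fx=2.3,fy=2.3))"
```

```text
27.475 [0.5073 0.1861 0.3179] [[0.818, 0.142, 0.558], [0.118, -0.99, 0.078], [0.564, 0.002, -0.826]] [-0.4 -0.3 -4.5] 0.010517006413363983 [ 0.39 -0.    2.21 -0.39  0.38  2.14]
tilt 0.599 lip in hatch mm [21.2  0.2 32.5]
```

View pics/s2.png

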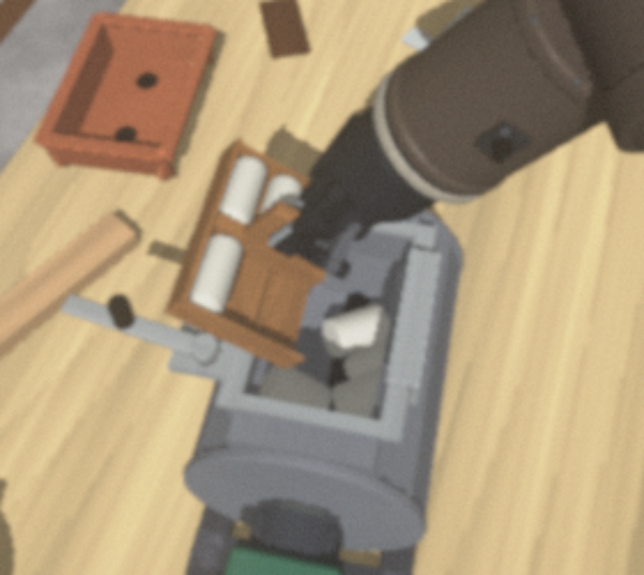

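```bash
python3 -c "
from h import *
d=snap('wrist','w5.png'); spots(['front1','back1','tray'],'wrist',.2)
print(np.mean([arm.read_state()['wrist_force'][2] for _ in range(5)]))"
```

```text
wrist front1 [(0.46, [0.466, -0.236, 0.008])]
wrist back1 [(0.66, [0.526, 0.149, 0.305]), (0.66, [0.537, 0.225, 0.32]), (0.59, [0.548, 0.155, 0.328])]
wrist tray [(0.92, [0.523, 0.193, 0.301])]
-5.118792605505501
```

View pics/w5.png

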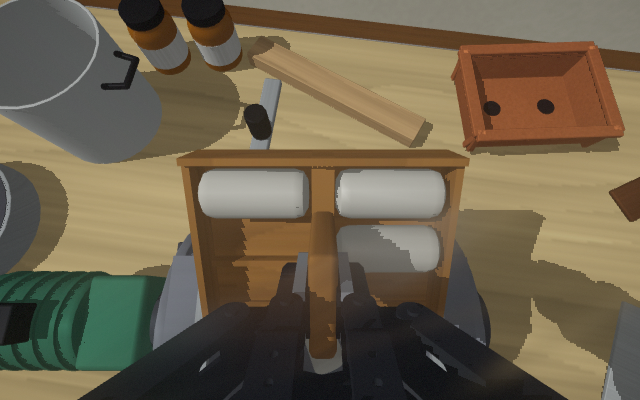

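>>> {"method": "carry_out", "body": {"jaw": [-1, -1, -1, -1, -1, -1, -1, -1, -1], "travel": [[0, 0, 1], [0, 0, 2], [0, 0, 2], [0, 0, 2], [0, 0, 2], [0, -1, 1], [0, -2, 0], [0, -2, 0], [0, 0, 0]], "twist": [[-0.28, 2, 0], [-0.7, 5, 0], [-0.7, 5, 0], [-0.7, 5, 0], [-0.7, 5, 0], [-0.7, 5, 0], [-0.7, 5, 0], [-0.28, 2, 0], [0, 0, 0]]}}

```text
clock: 28.85
tool_pos: [0.5076, 0.1352, 0.4171]
orientation: [0.997, 0.071, -0.0, 0.0]
wrist_force: [0.1, 0.2, -4.4]
opening: 0.0109
```

```bash
python3 tray.py; python3 -c "
from h import *
for c in ['side','scene']:
    d=snap(c,c+'3.png'); spots(['cover','cover_handle','tray'],c)
"
```

```text
28.85 [0.5076 0.1352 0.4171] [[0.99, 0.141, -0.001], [0.141, -0.99, -0.0], [-0.001, 0.0, -1.0]] [ 0.1  0.2 -4.4] 0.010852649265423496 [ 0.2   0.16  1.61 -0.    1.38  1.63]
tilt 0.001 lip in hatch mm [-19.2 -50.1 154.2]
side cover [(0.94, [0.454, -0.304, 0.008])]
side cover_handle [(0.71, [0.454, -0.302, 0.006])]
side tray [(0.6, [0.489, 0.145, 0.379])]
scene cover [(0.9, [0.466, -0.308, 0.006])]
scene cover_handle [(0.57, [0.464, -0.309, 0.011])]
scene tray [(0.77, [0.555, 0.144, 0.391])]
```

>>> {"method": "carry_out", "body": {"jaw": [-1, -1, -1, -1, -1, -1, -1, -1, -1, -1], "travel": [[0.5, -2, 0], [1.3, -4, 0], [1.5, -5, 0], [1.5, -5, 0], [1.5, -5, -2], [1.2, -4, -4], [0.7, -1.5, -5], [0, 0, -5], [0, 0, -5], [0, 0, -4]], "twist": [[0, 0, 0], [0, 0, 0], [0, 0, 0], [0, 0, 0], [0, 0, 0], [0, 0, 0], [0, 0, 0], [0, 0, 0], [0, 0, 0], [0, 0, 0]]}}

```text
clock: 30.5
tool_pos: [0.5884, -0.1286, 0.1656]
orientation: [0.997, 0.072, -0.001, -0.0]
wrist_force: [0.6, -0.2, -5.0]
opening: 0.0108
```

```bash
python3 tray.py
```

```text
30.5 [ 0.5884 -0.1286  0.1656] [[0.99, 0.143, -0.001], [0.143, -0.99, 0.0], [-0.001, -0.0, -1.0]] [ 0.6 -0.2 -5. ] 0.010756117225407882 [-0.27  0.49  1.77 -0.    0.88  1.16]
tilt 0.001 lip in hatch mm [  23.4 -322.7  -97.3]
```

>>> {"method": "carry_out", "body": {"jaw": [-1, -1, -1, -1, -1, -1], "travel": [[0, 0, -4], [0, 0, -4], [0, 0, -2.7], [0, 0, -0.8], [0, 0, -0.3], [0, 0, 0]], "twist": [[0, 0, 0], [0, 0, 0], [0, 0, 0], [0, 0, 0], [0, 0, 0], [0, 0, 0]]}}

```text
clock: 31.25
tool_pos: [0.5895, -0.129, 0.0505]
orientation: [0.997, 0.072, 0.0, 0.0]
wrist_force: [-0.1, 0.6, -3.8]
opening: 0.0104
```

>>> {"method": "carry_out", "body": {"jaw": [-1, -1, -1, 0, 0, 0.4, 0.4, 0.4, 0.4], "travel": [[0, 0, -0.2], [0, 0, -0.2], [0, 0, 0], [0, 0, 0], [0, 0, 0], [0, 0, 0], [0, 0, 3], [0, 0, 5], [0, 0, 5]], "twist": [[0, 0, 0], [0, 0, 0], [0, 0, 0], [0, 0, 0], [0, 0, 0], [0, 0, 0], [0, 0, 0], [0, 0, 0], [0, 0, 0]]}}

```text
clock: 32.38
tool_pos: [0.5885, -0.1288, 0.1767]
orientation: [0.997, 0.071, -0.001, -0.0]
wrist_force: [1.0, -0.2, 0.8]
opening: 0.06
```

>>> {"method": "carry_out", "body": {"jaw": [0.4, 0.4, 0.4, 0.4, 0.4, 0.4, 0.4, 0.4, 0.4], "travel": [[0, 0, 5.5], [0, 1, 5.5], [-2, 4.5, 3.5], [-2.5, 5, 3], [-2.5, 5, 3], [-2.5, 5, 0], [-2.5, 5, 0], [-2, 5, 0], [0, 0, 0]], "twist": [[0, 0, 0], [0, 0, 0], [0, 0, 0], [0, 0, 0], [0, 0, 0], [0, 0, 0], [0, 0, 0], [0, 0, 0], [0, 0, 0]]}}

```text
clock: 33.5
tool_pos: [0.448, 0.1774, 0.3798]
orientation: [0.997, 0.074, -0.0, -0.0]
wrist_force: [0.3, 0.2, -0.4]
opening: 0.0599
```

```bash
python3 - <<'E'
from h import *
st(); d=snap('wrist','w6.png'); np.savez('w6.npz',**{k:np.array(v) for k,v in d.items()})
i=cv2.imread('pics/w6.png'); print([proj(d,np.array([.467,.18,.22])+R.from_euler('z',.142).as_matrix()@p).round() .tolist()for p in [(.055,.085,0),(.055,-.085,0),(-.055,-.085,0),(-.055,.085,0),(.073,.096,0),(-.073,-.096,0)]])
cv2.imwrite('pics/w6z.png',cv2.resize(i[0:330,130:530],None,fx=1.8,fy=1.8,interpolation=cv2.INTER_CUBIC))
E
```

```text
33.5 [0.448  0.1774 0.3798] [[0.989, 0.147, -0.0], [0.147, -0.989, 0.001], [-0.0, -0.001, -1.0]] [ 0.3  0.2 -0.4] 0.05994364931599917 [0.31 0.11 1.76 0.   1.28 1.74]
[[229.0, 106.0], [416.0, 107.0], [405.0, 220.0], [239.0, 219.0], [215.0, 85.0], [414.0, 236.0]]
```

View pics/w6z.png

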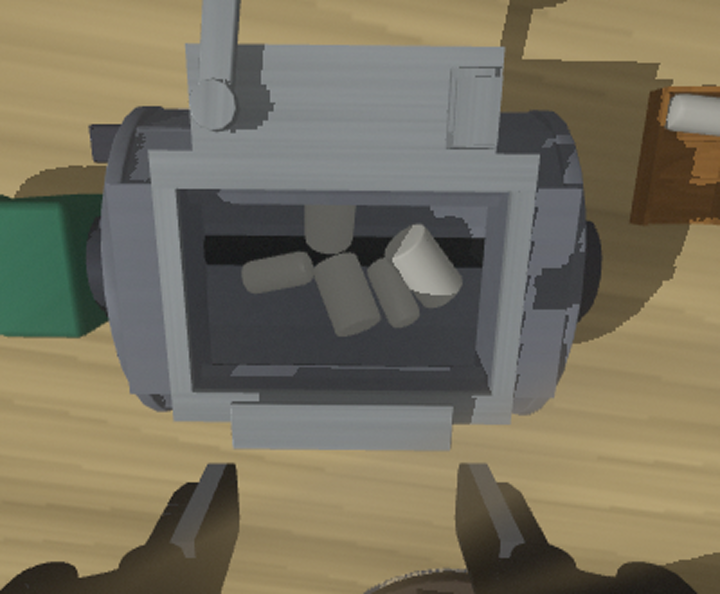

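```bash
python3 - <<'E'
from fit import *
d=dict(np.load('w6.npz')); 
w=[onplane(d,(u/1.8+130,v/1.8),.22) for u,v in [(176,191),(515,191),(492,396),(193,391),(149,152),(540,154),(513,424),(173,420)]]
m=[(.055,.085),(.055,-.085),(-.055,-.085),(-.055,.085),(.073,.096),(.073,-.096),(-.073,-.096),(-.073,.096)]
print(fit2d(m,w)); x=fit2d(m[:4],w[:4])[0];print(x)
S=R.from_euler('z',x[2]).as_matrix()
for p in [(231,405),(452,403)]: print('lip', (S.T@(onplane(d,(p[0]/1.8+130,p[1]/1.8),.239)-[x[0],x[1],.22])*1000).round(1))
# cover-pick: cover (.453,-.314,-.283)
E
```

```text
(array([0.46759569, 0.1813033 , 0.13910433]), array([[ 1.2,  0. ],
       [-0.5,  0.8],
       [ 0.6, -0.6],
       [-0.9,  0.1],
       [ 0.9, -0.8],
       [-0. ,  0.4],
       [-0.5,  1.9],
       [-0.7, -1.8]]))
[0.46750719 0.18123928 0.13755155]
lip [-54.6  59.7  19. ]
lip [-52.2 -58.1  19. ]
```

>>> {"method": "carry_out", "body": {"jaw": [0.4, 0.4, 0.4, 0.4, 0.4, 0.4, 0.4, 0.4, 0.4, 0.4], "travel": [[0.3, -5.4, 0], [0.2, -5.4, 0], [0, -5.4, 0], [0, -5.4, 0], [0, -5.4, -2], [0, -5.5, -2], [0, -5.5, -3], [0, -5.5, -3], [0, -5.5, -3], [0, 0, 0]], "twist": [[0, 0, 7.2], [0, 0, 7.2], [0, 0, 7.3], [0, 0, 7.3], [0, 0, 7.3], [0, 0, 7.3], [0, 0, 7.3], [0, 0, 7.3], [0, 0, 7.2], [0, 0, 0]]}}

```text
clock: 34.8
tool_pos: [0.4526, -0.3188, 0.2471]
orientation: [0.801, 0.598, -0.001, -0.001]
wrist_force: [0.2, 1.0, 0.2]
opening: 0.0601
```

```bash
python3 - <<'E'
from h import *
st(); d=snap('wrist','w7.png'); np.savez('w7.npz',**{k:np.array(v) for k,v in d.items()})
im=cv2.imread('pics/w7.png')
T=np.array([.453,-.314,0]);S=R.from_euler('z',-.283).as_matrix()
for p in [(.07,.095,.011),(.07,-.095,.011),(-.07,-.095,.011),(-.07,.095,.011),(0,.046,.051),(0,-.046,.051)]:
    q=proj(d,T+S@p); cv2.circle(im,(int(q[0]),int(q[1])),3,(0,0,255),1); print(q.round(1))
cv2.imwrite('pics/w7.png',im)
E
```

```text
34.8 [ 0.4526 -0.3188  0.2471] [[0.285, 0.959, -0.003], [0.959, -0.285, 0.001], [0.0, -0.004, -1.0]] [0.2 1.  0.2] 0.06008250424555266 [-0.67  0.33  1.8  -0.    1.02 -0.38]
[384.9  79.9]
[376.4 236.7]
[268.8 237.1]
[258.7  80.6]
[321.8 128.8]
[322.2 212. ]
```

View pics/w7.png

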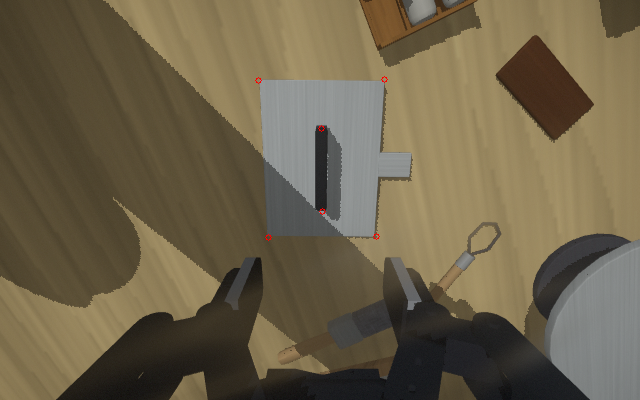

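>>> {"method": "carry_out", "body": {"jaw": [0.4, 0.4, 0.4, 0.4, 0.4, -1, -1, -1, -1, -1], "travel": [[0, 0.5, -5], [0, 0, -6], [0, 0, -6], [0, 0, -5.2], [0, 0, 0], [0, 0, 0], [0, 0, 0], [0, 0, 0], [0, 0, 0], [0, 0, 0]], "twist": [[0, 0, 0], [0, 0, 0], [0, 0, 0], [0, 0, 0], [0, 0, 0], [0, 0, 0], [0, 0, 0], [0, 0, 0], [0, 0, 0], [0, 0, 0]], "squeeze": 110}}

```text
clock: 36.1
tool_pos: [0.4554, -0.3106, 0.0302]
orientation: [0.801, 0.599, 0.0, 0.001]
wrist_force: [-3.9, 3.7, 22.9]
opening: 0.0106
```

```bash
python3 -c "
from h import *
st()"
```

```text
36.1 [ 0.4554 -0.3106  0.0302] [[0.283, 0.959, 0.002], [0.959, -0.283, -0.002], [-0.002, 0.003, -1.0]] [-3.9  3.7 22.9] 0.010639726540125922 [-0.65  0.63  1.98 -0.    0.53 -0.37]
```

>>> {"method": "carry_out", "body": {"jaw": [-1, -1, -1, -1, -1], "travel": [[0, 0, 1], [0, 0, 2], [0, 0, 4], [0, 0, 4], [0, 0, 0]], "twist": [[0, 0, 0], [0, 0, 0], [0, 0, 0], [0, 0, 0], [0, 0, 0]]}}

```text
clock: 36.72
tool_pos: [0.4562, -0.3112, 0.1414]
orientation: [0.801, 0.599, 0.001, 0.003]
wrist_force: [0.7, -0.4, -4.6]
opening: 0.0103
```

```bash
python3 - <<'E'
from h import *
st(); d=snap('wrist','w8.png'); np.savez('w8.npz',**{k:np.array(v) for k,v in d.items()})
s=arm.read_state(); t=np.array(s['tool_pos']); Rt=R.from_quat(s['orientation']).as_matrix()
# cover frame: x=tool y, y=tool x , z=-tool z
S=np.c_[Rt[:,1],Rt[:,0],-Rt[:,2]]; T=t-S[:,2]*.0302
im=cv2.imread('pics/w8.png')
for p in [(.07,.095,.011),(.07,-.095,.011),(-.07,-.095,.011),(-.07,.095,.011),(0,.046,.051),(0,-.046,.051),(.108,.015,.011),(.108,-.015,.011)]:
    q=proj(d,T+S@p); cv2.circle(im,(int(q[0]),int(q[1])),3,(0,0,255),1)
cv2.imwrite('pics/w8.png',im)
E
```

```text
36.725 [ 0.4562 -0.3112  0.1414] [[0.282, 0.959, 0.005], [0.959, -0.282, -0.004], [-0.003, 0.006, -1.0]] [ 0.7 -0.4 -4.6] 0.01034793082758135 [-0.65  0.45  1.91 -0.    0.77 -0.37]
```

View pics/w8.png

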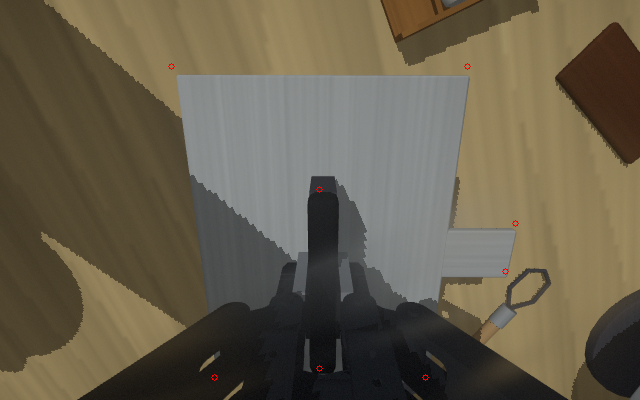

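```bash
python3 - <<'E'
from h import *
d=dict(np.load('w8.npz'))
obj=np.float64([(-.07,.095,.011),(.07,.095,.011),(.108,.015,.011),(.108,-.015,.011),(.07,.015,.011),(.07,-.015,.011),(0,.046,.051)])
pix=np.float64([(178,75),(469,75),(516,229),(508,277),(448,228),(441,277),(322,192)])
for sel in (slice(0,6),slice(0,7)):
    ok,r,t=cv2.solvePnP(obj[sel],pix[sel],d['K'],None)
    e=cv2.projectPoints(obj,r,t,d['K'],None)[0][:,0]-pix
    Rc=R.from_quat(d['orientation']).as_matrix(); Sw=Rc@cv2.Rodrigues(r)[0]; Tw=Rc@t[:,0]+d['eye']
    s=arm.read_state(); tt=np.array(s['tool_pos']); Rt=R.from_quat(s['orientation']).as_matrix()
    S=np.c_[Rt[:,1],Rt[:,0],-Rt[:,2]]
    print('off in nominal frame mm',(S.T@(Tw-tt)*1000).round(1),'rot',R.from_matrix(S.T@Sw).as_rotvec().round(3)); print(e.round(1).tolist())
E
```

```text
off in nominal frame mm [  1.5  -3.4 -31.2] rot [-0.01  -0.014  0.001]
[[0.1, -0.1], [-0.5, -0.4], [0.6, 0.4], [-1.1, -0.2], [0.1, 1.1], [0.8, -0.6], [-0.5, 3.8]]
off in nominal frame mm [  1.4  -3.3 -30.4] rot [-0.03  -0.008 -0.001]
[[0.7, -1.1], [-1.5, -0.7], [0.5, 0.1], [-0.7, 0.0], [0.1, 0.8], [1.1, -0.3], [0.0, 1.1]]
```

```bash
cat > cov.py <<'E'
from h import *
H=np.array([.4675,.1813,.22]); yaw=.138; S0=R.from_euler('z',yaw).as_matrix()
off=np.array([.0008,-.0034,-.0306])
def tgt(xt,zt,th):
    S=S0@R.from_euler('y',-th).as_matrix()
    T=H+S0@[xt,0,zt]-S@[-.07,0,.005]
    return T-S@off,S
def now():
    s=arm.read_state(); t=np.array(s['tool_pos']); Rt=R.from_quat(s['orientation']).as_matrix()
    S=np.c_[Rt[:,1],Rt[:,0],-Rt[:,2]]; T=t+S@off
    L=S0.T@S
    tong=S0.T@(T+S@[-.07,0,.005]-H)
    print('t',s['clock'],'tcp',t.round(4),'force',np.round(s['wrist_force'],1),'q',np.round(s['joints'],2))
    print('tongue mm',(tong*1000).round(1),'origin mm',(S0.T@(T-H)*1000).round(1),'rotvec deg in hatch',np.degrees(R.from_matrix(L).as_rotvec()).round(2))
    return t,S
def to(xt,zt,th):
    t,S=now(); p,S1=tgt(xt,zt,th)
    print('-> travel cm',((p-t)*100).round(2),'twist deg',np.degrees(R.from_matrix(S1@S.T).as_rotvec()).round(2))
E
python3 -c "
from cov import *
to(-.035,.03,0.25)
for a in [(-.048,.002,.25),(-.07,.002,.25),(-.07,.001,.12),(-.07,0,0)]: print(a,tgt(*a)[0].round(4))"
```

```text
t 36.775 tcp [ 0.4553 -0.3105  0.1396] force [ 0.6 -0.7 -4.5] q [-0.65  0.46  1.92 -0.    0.77 -0.37]
tongue mm [-144.2 -460.2 -106.2] origin mm [ -80.4 -489.  -111. ] rotvec deg in hatch [ -0.14  -0.16 -24.31]
-> travel cm [ 3.72 49.87 15.23] twist deg [ -0.95 -14.22  24.2 ]
(-0.048, 0.002, 0.25) [0.4796 0.1864 0.2639]
(-0.07, 0.002, 0.25) [0.4578 0.1834 0.2639]
(-0.07, 0.001, 0.12) [0.4627 0.1841 0.2547]
(-0.07, 0, 0) [0.4662 0.1846 0.2456]
```

>>> {"method": "carry_out", "body": {"jaw": [-1, -1, -1, -1, -1, -1, -1, -1, -1, -1], "travel": [[0, 1, 4], [0, 2.5, 5], [0.4, 4.5, 4], [0.5, 5, 3], [0.5, 5.5, 3], [0.5, 6, 2], [0.5, 6, 1], [0.5, 6, 0], [0.5, 6, 0], [0.3, 4, 0]], "twist": [[0, 0, 0], [0, 0, 3], [0, 0, 3], [0, 0, 3], [0, 0, 3], [0, 0, 3], [0, 0, 3], [0, 0, 3], [0, 0, 3], [0, 0, 0]]}}

```text
clock: 38.02
tool_pos: [0.4907, 0.1563, 0.3561]
orientation: [0.658, 0.753, -0.001, -0.0]
wrist_force: [0.3, 0.0, -3.4]
opening: 0.0105
```

```bash
python3 -c "
from cov import *
to(-.035,.045,0.25)"
```

```text
t 38.025 tcp [0.4907 0.1563 0.3561] force [ 0.3  0.  -3.4] q [ 0.25  0.18  1.73 -0.    1.24  0.11]
tongue mm [-49.7 -31.2 110.6] origin mm [ 20.3 -31.4 105.5] rotvec deg in hatch [-0.03  0.12 -0.18]
-> travel cm [ 0.18  3.2  -4.91] twist deg [  1.99 -14.3    0.18]
```

>>> {"method": "carry_out", "body": {"jaw": [-1, -1, -1, -1, -1, -1, -1], "travel": [[0, 1, -0.5], [0.1, 1, -1], [0.1, 1, -1], [0, 0.2, -1], [0, 0, -1], [0, 0, -0.4], [0, 0, 0]], "twist": [[0.4, -2.9, 0], [0.4, -2.9, 0], [0.4, -2.9, 0], [0.4, -2.9, 0], [0.4, -2.7, 0.2], [0, 0, 0], [0, 0, 0]]}}

```text
clock: 38.9
tool_pos: [0.4933, 0.1857, 0.3078]
orientation: [0.652, 0.748, 0.094, 0.082]
wrist_force: [0.0, -0.3, -4.0]
opening: 0.0106
```

```bash
python3 -c "
from cov import *
to(-.046,.003,0.25)
d=snap('side','s9.png'); i=cv2.imread('pics/s9.png')[170:400,180:440]
cv2.imwrite('pics/s9.png',cv2.resize(i,None,fx=2.5,fy=2.5))"
```

```text
t 38.9 tcp [0.4933 0.1857 0.3078] force [ 0.  -0.3 -4. ] q [ 0.34  0.11  1.97 -0.07  0.82  0.24]
tongue mm [-34.6  -2.4  45.9] origin mm [34.5 -2.6 58.3] rotvec deg in hatch [  0.03 -14.31  -0.12]
-> travel cm [-1.17  0.1  -4.29] twist deg [-0.04 -0.02  0.11]
```

View pics/s9.png

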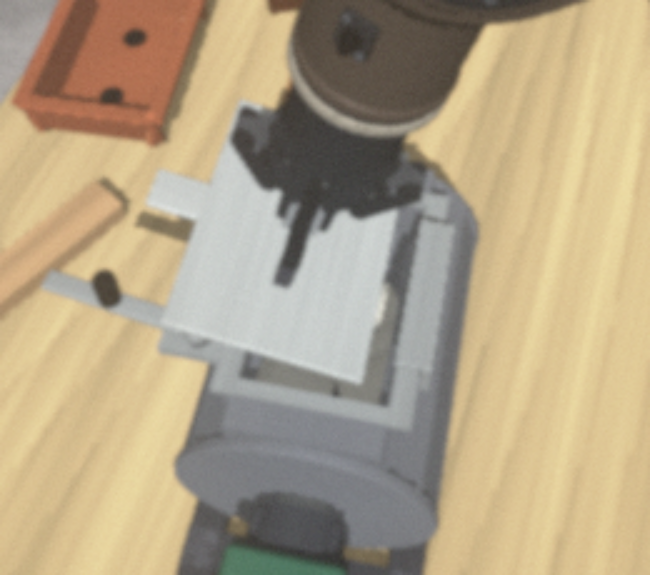

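>>> {"method": "carry_out", "body": {"jaw": [-1, -1, -1, -1, -1, -1], "travel": [[-0.4, 0.1, -1], [-0.3, 0.1, -1], [-0.2, 0, -1], [0, 0, -0.8], [0, 0, -0.5], [0, 0, 0]], "twist": [[0, 0, 0], [0, 0, 0], [0, 0, 0], [0, 0, 0], [0, 0, 0], [0, 0, 0]]}}

```text
clock: 39.7
tool_pos: [0.4844, 0.1878, 0.265]
orientation: [0.652, 0.748, 0.095, 0.082]
wrist_force: [0.4, 1.3, -4.3]
opening: 0.0106
```

```bash
python3 -c "
from cov import *
to(-.07,.0022,0.25)"
```

```text
t 39.7 tcp [0.4844 0.1878 0.265 ] force [ 0.4  1.3 -4.3] q [ 0.35  0.14  2.04 -0.08  0.71  0.27]
tongue mm [-43.    0.8   3. ] origin mm [26.   0.7 15.6] rotvec deg in hatch [  0.04 -14.4   -0.12]
-> travel cm [-2.66 -0.44 -0.09] twist deg [-0.06  0.07  0.11]
```

>>> {"method": "carry_out", "body": {"jaw": [-1, -1, -1, -1, -1, -1], "travel": [[-0.4, -0.07, 0], [-0.5, -0.08, 0], [-0.5, -0.07, -0.05], [-0.5, -0.07, 0], [-0.3, -0.05, 0], [0, 0, 0]], "twist": [[0, 0, 0], [0, 0, 0], [0, 0, 0], [0, 0, 0], [0, 0, 0], [0, 0, 0]]}}

```text
clock: 40.45
tool_pos: [0.4623, 0.1844, 0.265]
orientation: [0.652, 0.748, 0.095, 0.082]
wrist_force: [0.8, 0.5, -4.7]
opening: 0.0105
```

```bash
python3 -c "
from cov import *
to(-.07,.001,0.25)"
```

```text
t 40.45 tcp [0.4623 0.1844 0.265 ] force [ 0.8  0.5 -4.7] q [ 0.36  0.11  2.08 -0.08  0.7   0.28]
tongue mm [-65.3   0.5   2.9] origin mm [ 3.7  0.4 15.5] rotvec deg in hatch [  0.05 -14.44  -0.11]
-> travel cm [-0.45 -0.1  -0.21] twist deg [-0.07  0.11  0.1 ]
```

>>> {"method": "carry_out", "body": {"jaw": [-1, -1, -1, -1, -1, -1, -1, -1], "travel": [[-0.35, -0.05, 0], [0.17, 0.02, -0.31], [0.16, 0.02, -0.32], [0.15, 0.02, -0.33], [0.13, 0.02, -0.33], [0.12, 0.02, -0.33], [0, 0, 0], [0, 0, 0]], "twist": [[0, 0, 0], [-0.33, 2.4, 0], [-0.33, 2.4, 0], [-0.33, 2.4, 0], [-0.33, 2.4, 0], [-0.33, 2.4, 0], [0, 0, 0], [0, 0, 0]]}}

```text
clock: 41.45
tool_pos: [0.4661, 0.1848, 0.2486]
orientation: [0.657, 0.753, 0.016, 0.013]
wrist_force: [-0.7, 0.0, -3.7]
opening: 0.0106
```

```bash
python3 -c "
from cov import *
to(-.07,.0,0)"
```

```text
t 41.45 tcp [0.4661 0.1848 0.2486] force [-0.7  0.  -3.7] q [ 0.32  0.23  1.94 -0.01  0.93  0.19]
tongue mm [-69.    0.5   0.2] origin mm [ 1.1  0.3 -1.9] rotvec deg in hatch [ 0.04 -2.36 -0.12]
-> travel cm [ 0.02 -0.03 -0.3 ] twist deg [-0.36  2.33  0.12]
```

>>> {"method": "carry_out", "body": {"jaw": [-1, -1, -1, -1], "travel": [[0.04, 0, -0.16], [0.03, 0, -0.16], [0, 0, -0.1], [0, 0, 0]], "twist": [[-0.17, 1.2, 0], [-0.17, 1.2, 0], [0, 0, 0], [0, 0, 0]]}}

```text
clock: 41.95
tool_pos: [0.4673, 0.185, 0.2453]
orientation: [0.658, 0.753, -0.0, -0.001]
wrist_force: [-5.6, -1.9, 11.9]
opening: 0.0104
```

```bash
python3 -c "
from cov import *
to(-.07,.0,0)"
```

```text
t 41.95 tcp [0.4673 0.185  0.2453] force [-5.6 -1.9 11.9] q [0.32 0.26 1.91 0.   0.97 0.18]
tongue mm [-69.    0.5  -0.2] origin mm [ 1.   0.3 -5.3] rotvec deg in hatch [ 0.05  0.07 -0.13]
-> travel cm [-0.1  -0.05  0.03] twist deg [-0.04 -0.08  0.13]
```

>>> {"method": "carry_out", "body": {"jaw": [-1, -0.2, 0, 0, 0, 0, 0, 0], "travel": [[0, 0, 0], [0, 0, 0], [0, 0, 0], [0, 0, 0], [0, 0, 2], [0, 0, 4], [0, 0, 5], [0, 0, 4]], "twist": [[0, 0, 0], [0, 0, 0], [0, 0, 0], [0, 0, 0], [0, 0, 0], [0, 0, 0], [0, 0, 0], [0, 0, 0]]}}

```text
clock: 42.95
tool_pos: [0.4671, 0.1849, 0.3964]
orientation: [0.657, 0.753, -0.0, -0.001]
wrist_force: [0.6, 0.7, 0.3]
opening: 0.0423
```

```bash
python3 - <<'E'
from cov import *
st(); d=snap('wrist','w10.png'); np.savez('w10.npz',**{k:np.array(v) for k,v in d.items()})
im=cv2.imread('pics/w10.png')
for p in [(.07,.095,.006),(.07,-.095,.006),(-.07,-.095,.006),(-.07,.095,.006),(.108,.015,.006),(.108,-.015,.006),(0,.046,.046),(0,-.046,.046)]:
    q=proj(d,H+S0@p); cv2.circle(im,(int(q[0]),int(q[1])),3,(0,0,255),1)
def kn(j): return H+S0@[.092+.07*np.sin(j),.06-.07*np.cos(j),.045]
for j in (1.2,1.3,1.4,1.5): q=proj(d,kn(j)); cv2.circle(im,(int(q[0]),int(q[1])),2,(255,0,0),1); print(j,kn(j).round(3),q.round())
cv2.imwrite('pics/w10.png',im)
spots(['latch_knob','cover'],'wrist')
E
```

```text
42.95 [0.4671 0.1849 0.3964] [[-0.135, 0.991, -0.001], [0.991, 0.135, 0.001], [0.001, -0.001, -1.0]] [0.6 0.7 0.3] 0.042324253477273296 [0.32 0.13 1.69 0.   1.32 0.18]
1.2 [0.618 0.237 0.265] [504. 159.]
1.3 [0.62  0.244 0.265] [508. 151.]
1.4 [0.62  0.251 0.265] [511. 143.]
1.5 [0.62  0.258 0.265] [514. 135.]
wrist latch_knob [(0.84, [0.606, 0.253, 0.234])]
wrist cover [(0.79, [0.475, 0.202, 0.227])]
```

View pics/w10.png

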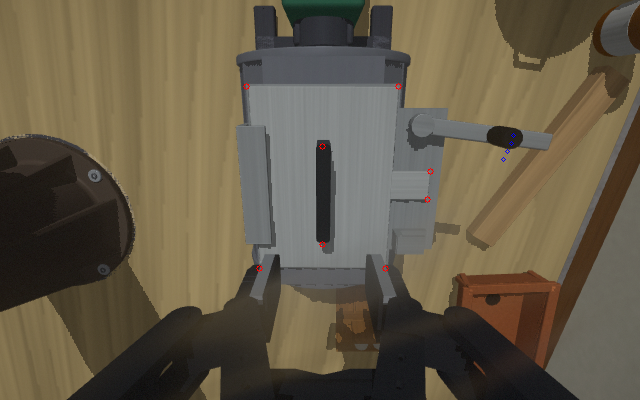

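>>> {"method": "carry_out", "body": {"jaw": [0.4, 0.4, 0.4, 0.4, 0.4], "travel": [[4.5, 1.5, 0], [4.5, 2, 0], [4, 2, -2.5], [2.3, 1.6, -4], [0, 0, 0]], "twist": [[0, 0, 0], [0, 0, 0], [0, 0, 0], [0, 0, 0], [0, 0, 0]], "squeeze": 20}}

```text
clock: 43.72
tool_pos: [0.619, 0.256, 0.3238]
orientation: [0.657, 0.754, -0.004, -0.003]
wrist_force: [-0.2, -0.8, -0.3]
opening: 0.0599
```

```bash
python3 - <<'E'
from cov import *
st(); d=snap('wrist','w11.png')
for o in arm.outline_of('latch_knob','wrist')[:2]:
    v,u=np.nonzero(o['pixels']); print(o['p'],len(u),u.min(),u.max(),v.min(),v.max())
spots(['latch_knob'],'wrist')
def kn(j,z): return H+S0@[.092+.07*np.sin(j),.06-.07*np.cos(j),z]
m=cv2.cvtColor(d['image'],cv2.COLOR_RGB2GRAY)
for j in (1.3,1.4,1.5,1.6): 
    print(j,kn(j,.045)[:2].round(3),proj(d,kn(j,.045)).round(),proj(d,kn(j,.015)).round())
q=proj(d,kn(1.45,.03)).astype(int); x0,y0=max(q[0]-40,0),max(q[1]-40,0)
b=m[y0:y0+80,x0:x0+80]<60; n,l,s,c=cv2.connectedComponentsWithStats(b.astype(np.uint8)); print([(s[k].tolist(),c[k].round(1).tolist()) for k in range(1,n) if s[k][4]>60],x0,y0)
E
```

```text
43.725 [0.619  0.256  0.3238] [[-0.136, 0.991, -0.009], [0.991, 0.136, -0.002], [-0.001, -0.01, -1.0]] [-0.2 -0.8 -0.3] 0.059872094641477705 [0.35 0.44 1.42 0.   1.28 0.21]
0.84 4182 221 396 184 236
wrist latch_knob [(0.77, [0.61, 0.258, 0.234])]
1.3 [0.62  0.244] [322. 240.] [322. 223.]
1.4 [0.62  0.251] [324. 231.] [324. 215.]
1.5 [0.62  0.258] [325. 221.] [325. 207.]
1.6 [0.619 0.265] [326. 211.] [326. 198.]
[([29, 24, 26, 35, 729], [41.5, 41.4]), ([0, 38, 4, 42, 143], [1.2, 60.1])] 284 177
```

>>> {"method": "carry_out", "body": {"jaw": [0.4, 0.4, -1, -1, -1, -1, -1], "travel": [[0, 0.1, -4.3], [0, 0, -4], [0, 0, 0], [0, 0, 0], [0, 0, 0], [0, 0, 0], [0, 0, 0]], "twist": [[0, 0, 0], [0, 0, 0], [0, 0, 0], [0, 0, 0], [0, 0, 0], [0, 0, 0], [0, 0, 0]]}}

```text
clock: 44.75
tool_pos: [0.6206, 0.2572, 0.2493]
orientation: [0.657, 0.753, 0.001, -0.0]
wrist_force: [-3.5, -0.0, 5.6]
opening: 0.0168
```

```bash
python3 - <<'E'
from cov import *
st(); t=np.array(arm.read_state()['tool_pos'])
def kn(j,z=0): return H+S0@[.092+.07*np.sin(j),.06-.07*np.cos(j),z]
J=np.linspace(1.48,-.02,11); P=np.array([kn(j) for j in J]); print('err',(P[0]-t)*100); print((np.diff(P,axis=0)*100).round(2).tolist())
E
```

```text
44.75 [0.6206 0.2572 0.2493] [[-0.136, 0.991, 0.001], [0.991, 0.136, 0.002], [0.001, 0.001, -1.0]] [-3.5 -0.   5.6] 0.016846051363270196 [0.35 0.49 1.52 0.   1.12 0.21]
err [-0.02567956 -0.05237811 -2.92873055]
[[-0.03, -1.05, 0.0], [-0.19, -1.03, 0.0], [-0.34, -0.99, 0.0], [-0.48, -0.93, 0.0], [-0.62, -0.85, 0.0], [-0.74, -0.75, 0.0], [-0.84, -0.63, 0.0], [-0.92, -0.5, 0.0], [-0.99, -0.35, 0.0], [-1.03, -0.2, 0.0]]
```

>>> {"method": "carry_out", "body": {"jaw": [-1, -1, -1, -1, -1, -1, -1, -1, -1, -1], "travel": [[-0.03, -1.05, 0.1], [-0.19, -1.03, 0.1], [-0.34, -0.99, 0], [-0.48, -0.93, 0], [-0.62, -0.85, 0], [-0.74, -0.75, 0], [-0.84, -0.63, 0], [-0.92, -0.5, 0], [-0.99, -0.35, 0], [-0.9, -0.17, 0]], "twist": [[0, 0, 0], [0, 0, 0], [0, 0, 0], [0, 0, 0], [0, 0, 0], [0, 0, 0], [0, 0, 0], [0, 0, 0], [0, 0, 0], [0, 0, 0]]}}

```text
clock: 46.0
tool_pos: [0.5597, 0.184, 0.2492]
orientation: [0.658, 0.753, 0.0, -0.0]
wrist_force: [28.8, 6.9, 0.9]
opening: 0.0172
```

```bash
python3 - <<'E'
from cov import *
st(); t=np.array(arm.read_state()['tool_pos']); v=S0.T@(t-H)-[.092,.06,0]; print('joint est',np.arctan2(v[0],-v[1]),'r',np.hypot(v[0],v[1]))
E
```

```text
46.0 [0.5597 0.184  0.2492] [[-0.135, 0.991, 0.0], [0.991, 0.135, 0.001], [0.001, 0.0, -1.0]] [28.8  6.9  0.9] 0.017185298051072724 [0.27 0.38 1.72 0.   1.04 0.13]
joint est -0.004172916719146815 r 0.07003448223667526
```

>>> {"method": "carry_out", "body": {"jaw": [-1, 0.2, 0.2, 0.2, 0.2, 0.2, 0.2, 0.2], "travel": [[0.2, 0.03, 0], [0, 0, 0], [0, 0, 0], [0, 0, 2], [0, 0, 4], [0, 0, 5], [0, 0, 5], [-4, -3, 3]], "twist": [[0, 0, 0], [0, 0, 0], [0, 0, 0], [0, 0, 0], [0, 0, 0], [0, 0, 0], [0, 0, 0], [0, 0, 0]]}}

```text
clock: 47.0
tool_pos: [0.5226, 0.1554, 0.44]
orientation: [0.657, 0.754, 0.0, -0.0]
wrist_force: [0.8, -0.1, 0.8]
opening: 0.0509
```

```bash
python3 - <<'E'
from cov import *
st(); d=snap('wrist','w12.png')
spots(['latch_knob','cover','big1','front1'],'wrist')
print('knob closed expected',(H+S0@[.092,-.01,.03]).round(3))
for o in arm.outline_of('latch_knob','wrist')[:1]:
    m=o['pixels'].astype(np.uint8); c=max(cv2.findContours(m,0,2)[0],key=len); print(o['p'],cv2.minAreaRect(c),'pin px',proj(d,H+S0@[.092,.06,.015]),'tip px',proj(d,H+S0@[.092,-.06,.015]))
for c in('side','scene'): snap(c); spots(['tray','back1','latch_knob','loop_tool','rib','big1'],c)
E
```

```text
47.0 [0.5226 0.1554 0.44  ] [[-0.137, 0.991, -0.0], [0.991, 0.137, 0.001], [0.001, -0.0, -1.0]] [ 0.8 -0.1  0.8] 0.05091028659539537 [0.23 0.18 1.53 0.   1.43 0.1 ]
wrist latch_knob [(0.87, [0.558, 0.208, 0.235])]
wrist cover [(0.81, [0.475, 0.195, 0.226])]
wrist big1 [(0.41, [0.47, 0.195, 0.226]), (0.37, [0.581, -0.116, 0.009])]
wrist front1 []
knob closed expected [0.56  0.184 0.25 ]
0.95 ((362.5, 132.0), (114.0, 21.0), 90.0) pin px [362.51100551  85.68693171] tip px [358.29995331 197.57481977]
side tray [(0.93, [0.575, -0.124, 0.009]), (0.72, [0.468, 0.196, 0.228])]
side back1 [(0.65, [0.616, -0.08, 0.029]), (0.45, [0.627, -0.141, 0.029]), (0.4, [0.595, -0.186, 0.031])]
side latch_knob [(0.66, [0.553, 0.204, 0.237]), (0.45, [0.577, -0.122, 0.011])]
side loop_tool [(0.53, [0.566, -0.514, 0.016])]
side rib [(0.51, [0.71, -0.256, 0.009])]
side big1 []
scene tray [(0.7, [0.616, -0.125, 0.014]), (0.56, [0.475, 0.189, 0.229])]
scene back1 [(0.61, [0.599, -0.168, 0.026]), (0.46, [0.54, 0.259, 0.134]), (0.44, [0.622, -0.088, 0.024])]
scene latch_knob [(0.74, [0.566, 0.192, 0.238])]
scene loop_tool [(0.59, [0.58, -0.509, 0.014])]
scene rib [(0.84, [0.72, -0.302, 0.007]), (0.42, [0.618, -0.122, 0.016])]
scene big1 []
```

```bash
python3 -c "
from h import *
print(arm.finish_job()); st()"
```

```text
the job is handed in; nothing more can be done
None
the job is handed in; nothing more can be done
```

I charged and closed the mill and handed the job in at about 47 s of robot time. No verdict comes back, so the result rests on my own checks.

**What I did**
- **Cylinders:** I put the three large cylinders on the bench through the hatch.
- **Tray:** I tipped it to about 0.60 rad over the hatch so the front row rolled off, then set it back on the bench where it had stood.
- **Cover:** I hooked its plain edge under the keeper lip at about 0.25 rad tilt and lowered it flat.
- **Latch:** I swung the bar closed until it met its stop.

**What the checks showed**
- **Drum:** a close picture before closing showed all three cylinders and both front rods inside.
- **Tray:** the three other rods were seen in the tray just before I set it down. Afterwards one camera reported three there and the other two, plus a false hit on the mill. I did not measure the tray's level on the bench; it was level in the hand, within 0.001 rad, just before I lowered it.
- **Cover:** when I pressed it down, the arm's pose put it within about 1 mm of centre and at the right height. Its tilt was about 0.1°, and the latch later passed freely over the tab.
- **Latch:** the arm's pose put the joint at about 0.00 rad at the stop, and the last outline of the bar lay along the closed direction.
- **Trimming tool and rib:** the tool read as unmoved on both cameras.

**What disagreed:** in the last look, the side camera put the rib about 4 cm from its first reading, while the scene camera put it where it had been. I believe the arm was partly blocking the side view. I had no pictures left to confirm that, so the rib, like the closed latch, was checked by numbers only.

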